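Change the batch of detector covers on the drying plate

ROBOT

A 6-joint arm with a two-finger parallel gripper is mounted at the origin on the work surface. World frame = base frame: x ahead of the robot, y to its left, z up, the work surface at z = 0. Lengths are in m, angles in rad, forces in N, time in s.
With the tool pointing down it reaches from about 0.425 to 0.95 m from the base axis. Payload 3.5 kg.
Tool frame: the origin (TCP) lies at the very end of the fingers, on their centre line; the grasp point (between the pads) lies 19 mm behind it; z points along the fingers, y is the direction in which the jaws open and shut (so a half turn about z gives the same grasp; the last joint's range is limited). The gripper opens to 85 mm and grips with 20 to 120 N. Pads are 22 mm wide; open, the fingers measure 114 mm over their backs; the gripper's body (76 mm by 85 mm) begins 54 mm behind the grasp point. The pads swing forward as they close: fully open they stand 13 mm farther back than shut.
Start: joints at [1.167, 0.286, 1.577, -0, 1.279, -0.15], TCP at [0.169, 0.653, 0.231] pointing down, gripper open.
Joint ranges: [-2.77, 2.77], [-0.9, 2.22], [0.21, 2.48], [-1.53, 4.67], [0.24, 2.81], [-2.84, 2.84]. Speed limits (rad/s): [2.79, 2.79, 3.14, 3.14, 3.14, 3.14].

INTERFACE

Orientations are given as a unit quaternion [x, y, z, w].
In Python, from plant import get_state, vision, ctrl, cut_out gives the robot as it stands.
- The arm moves only by the tool jog_arm, never from a script. Its argument "commands" is text: rows parted by semicolons, each of 6 numbers parted by spaces: the shift along the world's x, y, z in m, then the turn, a rotation vector about the world's x, y, z in rad. A call has 1 to 20 rows; each row is the pose to reach, as a shift and turn from the pose commanded when the call began; what a row does not reach only later rows make up. A row lasts 1/8 s, in which the tool goes at most 62.5 mm and 10.7 degrees, less where a joint would pass 70% of its speed; a pose out of reach is approached as far as the arm can. A call with a gripper value outside its range is refused whole. "gripper" is the opening in per cent of the stroke, from 0 (shut) to 100 (fully open), set as the call begins (left out, the last holds). The fingers move at their own pace and stop on an object; "grip_force" is the grip in N (left out, the last holds). Time passes only in rows, so rows that repeat a pose let the fingers close. It gives the time, the measured TCP pose, the force and the opening at its end, in the units of the state.
- get_state(): the state, without advancing time (a new reading comes with each control period).
- vision.read_camera(name): name is "scene" or "side" or "wrist"; returns a dict with "frame" (420x560x3 uint8, red, green, blue), "z_map" (420x560 float32, m along the optical axis (not along the pixel's ray), 0 where there is no reading), "fx", "fy", "cx", "cy" (pixels), "R" (3x3) and "t" (3): a world point X has camera coordinates R X + t. Camera axes: x right, y down, z forward; pixel columns grow to the right and rows downward; lengths in m; the calibration is good to about 2 mm. A picture is of the moment at which its call begins.
- ctrl.sign_off(): hands the job in, once; it reports no verdict.
Trained networks look in the newest picture that a camera, given by its name, has taken for a name from the list of things; names that differ only in an ending like _2 or _b are one class to them, and where a whole thing is asked for, a point or a joint stands for the part that bears it (a point fixed in the world has none). Each returns a list of dicts, best first, with "conf" (0 to 1); they miss things now and then, are a little off and sometimes report something else, mostly with a low value. They report only what shows in the picture. A call takes as long as a camera call. They do not tell look-alikes from the thing itself.
- cut_out(camera, query): "pixels" (420x560 bool, what is visible of it) and "box" ([centre column, centre row, width, height] in pixels, round what is visible of it).
The state is a dict: "time": time; "qpos": joint angles; "dq": joint speeds; "joint_efforts": joint torques, N m; "eef_pos": TCP position; "tcp_rot": TCP orientation; "contact_force": force on the tool from outside, world axes, zero at the start; "wrist_torque": the same for the moment, N m; "opening": opening from 0.0 (shut) to 1.0 (fully open).
Only numpy, scipy, OpenCV 4.12 (cv2) and the standard library are available. Lean on these libraries where they do the work, as an engineer would, in place of code of your own. Each camera call takes 0.05 s, during which the arm holds its last target.

TASK

Pull the drying pan along the plate from the red heating ring over to the white rest ring, and only then change the batch there: put the dry tan covers rim down in the blue tray and set every washed white cover from the rack rim down in a pocket of its own in the pan, flat on the pocket's floor. Then slide the loaded pan back so that it is centred on the red ring and, last, turn the heat knob clockwise fully up to its stop. The pan must only be slid, centred within about 2 cm on each ring, never lifted or tipped, and the other things on the bench are to be left alone.

Things in the scene. Friction and masses are not known exactly. Their poses are not given: they have to be found in the camera images.
- hob: two-position warming plate, fixed to the bench: steel body, black glass deck. Origin under its centre on the bench; x axis points from the control strip (front, robot's side) to the back, y to the left. The flat deck is 55 mm above the bench, 225 (x) by 440 (y), centred 37.5 mm in +x of the origin. In front of it a strip 80 deep, 35 mm above the bench, carries the knob. On the deck are two painted ring marks, 210 mm apart along y; which is left and which right varies
- heat_mark: red double ring (outer diameter 206) with a cross, painted on the deck over the heating element. Origin: its centre, on the deck surface
- rest_mark: white double ring, same size, painted on the unheated half of the deck. Origin: its centre, on the deck surface
- pan: square dark steel drying pan, 182 by 182, loose, 0.5 to 0.8 kg, standing on the deck. Origin: centre of its underside, z up. Border ledges and cross bars, tops 15 mm above the underside, divide it into four square pockets of 70 by 70, each 10 mm deep with its floor 5 mm above the underside. Its handle points to -x of the pan (towards the robot)
- pan_handle (a point): middle of the pan's level black handle grip: 88 long (x), 18 wide (y), 16 high; 156 mm in -x from the pan's origin and 58 mm above its underside, with free air below and around it (it is carried by a sloping steel shank)
- pocket0 (a point): centre of the floor of pan pocket 0 (pan x -43, y -43 mm)
- pocket1 (a point): centre of the floor of pan pocket 1 (pan x -43, y +43 mm)
- pocket2 (a point): centre of the floor of pan pocket 2 (pan x +43, y -43 mm)
- pocket3 (a point): centre of the floor of pan pocket 3 (pan x +43, y +43 mm)
- heat_knob (a joint): heat knob, radians: 0 = off, grows as it is turned clockwise seen from above, firm stop at 1.3 = full (red dot). Light friction (about 0.04 N m), stays where it is left
- heat_knob_grip (a point): on the knob's axis, 72 mm above the bench, 7 mm below the knob's top: an upright bar grip 38 long, 14 thick, 32 high. The point's x axis runs along the bar and turns with it; the tick on the bar is at its -x end
- rack: sloped steel drain rack, fixed, 284 wide (y). Its face slopes at 45 degrees, rising away from its front (-x), with a 14 mm lip at the foot; up to three washed covers lie on it side by side, 92 mm apart along the rack's y, dome outwards. Origin on the bench under its centre
- wet1: washed detector cover, white plastic, may be absent: cap, outer diameter 62, height 44, hollow underneath, 40 to 85 g. Origin: centre of the open rim; z axis points out through the closed domed end, so z up = rim down. Starts lying rim-side against the rack's slope, so its z axis leans 45 degrees to the rack's -x
- wet2: washed detector cover, white plastic, may be absent: cap, outer diameter 62, height 44, hollow underneath, 40 to 85 g. Origin: centre of the open rim; z axis points out through the closed domed end, so z up = rim down. Starts lying rim-side against the rack's slope, so its z axis leans 45 degrees to the rack's -x
- wet3: washed detector cover, white plastic, may be absent: cap, outer diameter 62, height 44, hollow underneath, 40 to 85 g. Origin: centre of the open rim; z axis points out through the closed domed end, so z up = rim down. Starts lying rim-side against the rack's slope, so its z axis leans 45 degrees to the rack's -x
- dry1: dry detector cover of the last batch, tan plastic, may be absent: cap, outer diameter 62, height 44, hollow underneath, 40 to 85 g. Origin: centre of the open rim; z axis points out through the closed domed end, so z up = rim down. Starts rim down in a pan pocket
- dry2: dry detector cover of the last batch, tan plastic, may be absent: cap, outer diameter 62, height 44, hollow underneath, 40 to 85 g. Origin: centre of the open rim; z axis points out through the closed domed end, so z up = rim down. Starts rim down in a pan pocket
- tray: shallow blue tray, loose, 0.25 kg, 100 (x) by 170 (y), wall 14 high and 3 thick, floor 3 thick; takes two covers side by side (36 mm either way along y). Origin: centre of its underside
- cleaner: bystander: white cleaner bottle, diameter 64, height 190; origin under its centre
- tape: bystander: yellow tape roll, diameter 90, height 19; origin under its centre
- driver: bystander: orange screwdriver, 190 long, lying; origin at its middle
- mug: bystander: blue mug, diameter 80, height 92; origin under its centre
- carton: bystander: closed carton 80 by 130 by 90; origin under its centre
- meter: bystander: yellow hand meter 150 by 80, 35 high, lying; origin under its centre
Not all that is in view belongs to the job. What is shaped like the dry1 but black, green or pink is not meant.

How it is judged:
By the outcome, as a careful person would: the job done as asked, in the order asked, and still so for the second after the job is handed in, with the robot touching nothing.
Of wet1, wet2, wet3, dry1, dry2 only 4 to 5 are there at a start; the rules pass over those that are not, and their reading is None.
At some moment in a run one of pan, tray may be knocked a few centimetres aside while the robot is not near it.
It also fails if it takes over 208 s, if anything falls off the work surface, if the arm or the gripper's body presses on something with over 40 N, if the wrist force passes 120 N, or if a joint passes its speed limit or range.

## Working session

There is one attempt and no reset: what is moved stays moved. The work goes in short steps, Python scripts to look and compute and a tool call to move; the robot and the scene stay as the last step left them, time stands still between calls to the robot, and variables do not carry over. Pictures are saved under pics/ and viewed, and the job is handed in when it is done.

Besides the shell and the picture viewer there is one more tool, called after "Request:" by a JSON object that holds its "name" and its "arguments", one argument or row to a line. jog_arm: Moves the arm, as the interface text tells. Its arguments: {"type":"object","properties":{"commands":{"type":"string"},"gripper":{"type":"number"},"grip_force":{"type":"number"}},"required":["commands"]}

```bash
mkdir -p pics; ls
cat > h.py <<'E'
import numpy as np, cv2
from plant import get_state, vision, ctrl, cut_out
def cam(n): return vision.read_camera(n)
def save(im,fn,scale=1):
    im=cv2.cvtColor(im,cv2.COLOR_RGB2BGR)
    if scale!=1: im=cv2.resize(im,None,fx=scale,fy=scale,interpolation=cv2.INTER_CUBIC)
    cv2.imwrite('pics/'+fn,im)
def world(c,u=None,v=None):
    H,W=c['z_map'].shape
    uu,vv=np.meshgrid(np.arange(W),np.arange(H))
    z=c['z_map']
    P=np.stack([(uu-c['cx'])/c['fx']*z,(vv-c['cy'])/c['fy']*z,z],-1)
    X=(P-c['t'])@c['R']
    X[z==0]=np.nan
    return X
def onplane(c,u,v,h):
    d=c['R'].T@np.array([(u-c['cx'])/c['fx'],(v-c['cy'])/c['fy'],1.])
    o=-c['R'].T@c['t']
    return o+d*(h-o[2])/d[2]
def proj(c,X):
    p=c['R']@np.array(X)+c['t']
    return p[0]/p[2]*c['fx']+c['cx'],p[1]/p[2]*c['fy']+c['cy']
E
python3 - <<'E'
from h import *
for n in ['scene','side','wrist']:
    c=cam(n); save(c['frame'],n+'0.png'); print(n,c['fx'],c['R'].tolist(),(-c['R'].T@c['t']).tolist())
print(get_state())
E
```

```text
pics
scene 458.6772954395206 [[-0.7982229886155634, 0.6022034609105281, 0.013822160215398048], [0.5061956266181235, 0.6830489740161068, -0.5265074421964321], [-0.32650581623965513, -0.41327362698692244, -0.8500581516571385]] [1.0079335272098335, 0.5534109848487311, 1.255291761058099]
side 457.06543144313605 [[0.891320206162122, -0.45336209868928384, -0.0033312999205427187], [-0.32943209969718523, -0.6425878372434072, -0.691776960526978], [0.3114848018382539, 0.6176922202026576, -0.7221035516633995]] [0.11628977586508178, -0.8885389331662172, 1.068581428554685]
wrist 373.84880653082917 [[0.25074569868074725, 0.9680492966779081, -0.0026746578310453822], [0.9158462774700838, -0.2363270968049357, 0.32461530980522535], [0.31361152822767185, -0.08384546807764749, -0.9458423477755401]] [0.08750135137150909, 0.6753507535104512, 0.3722437777160512]
{'time': 0.15, 'qpos': array([ 1.16699352e+00,  2.86997685e-01,  1.57785974e+00,  2.53161839e-06,
        1.27860222e+00, -1.50002582e-01]), 'dq': array([-0.00016591, -0.00342165, -0.00508012, -0.00063431, -0.00105698,
       -0.00011805]), 'joint_efforts': array([ 5.61400393e-04, -4.06603324e+01, -2.93142074e+01, -1.40263510e-04,
        3.93241746e-03,  2.28754880e-05]), 'eef_pos': array([0.169248  , 0.65290082, 0.23023095]), 'tcp_rot': array([ 1.26560100e-01,  9.91958502e-01, -8.97606622e-04, -2.56363093e-04]), 'contact_force': array([-0.42160111, -0.51544766,  0.55754766]), 'wrist_torque': array([ 0.04541367,  0.03069069, -0.01504885]), 'opening': 1.0016626721581787}
```

View pics/scene0.png

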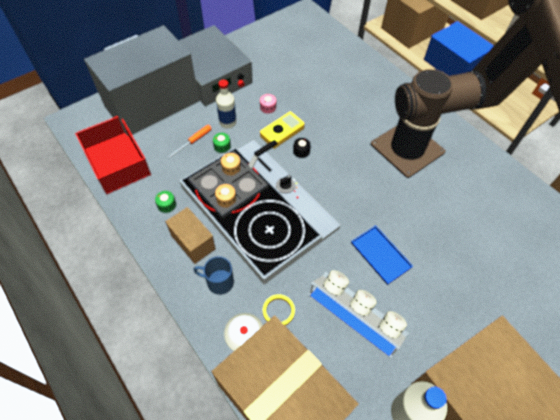

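View pics/side0.png

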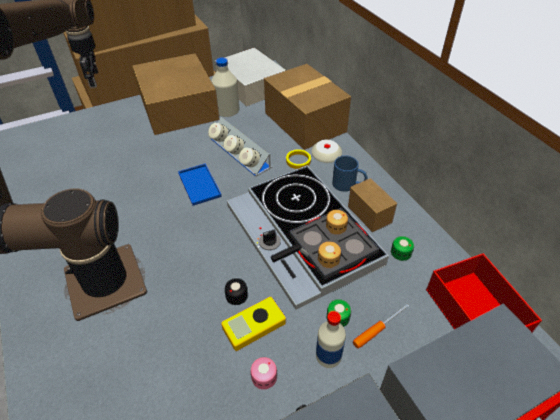

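View pics/wrist0.png

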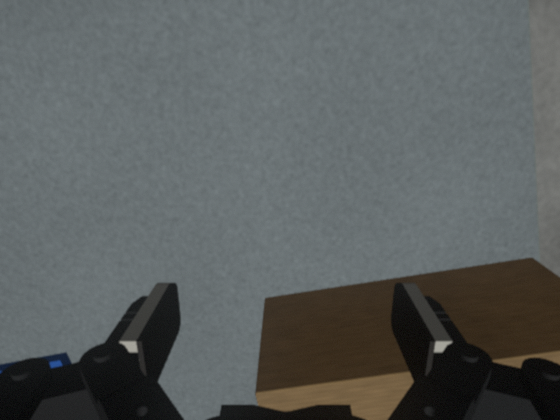

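The scene view shows the pan at about (225,182) with two tan covers at (231,160) and (226,193). There are three white covers on the rack at (336,282), (363,300) and (393,323), the blue tray is at (381,255), the knob at (287,183) and the rest ring at (269,230). The look-alikes are green at (222,141) and (165,200), black at (302,147), pink at (268,101), and a white and red thing at (243,333). None of these are on the rack or in the pan.

```bash
cat > m1.py <<'E'
from h import *
for n in ['scene','side']:
    c=cam(n); X=world(c)
    for q in ['pan','tray','rack','hob','rest_mark','heat_mark','heat_knob','pan_handle','wet1','dry1','cleaner','mug','carton','tape','driver','meter']:
        r=cut_out(n,q)
        for d in r[:6]:
            if d['conf']<0.25: continue
            m=d['pixels']; P=X[m]; P=P[~np.isnan(P[:,0])]
            print(n,q,round(d['conf'],2),np.round(d['box']).astype(int),m.sum(),'med',np.round(np.median(P,0),3),'zmax',np.round(np.percentile(P[:,2],98),3), 'minmax',np.round(np.percentile(P,2,axis=0),3)[:2],np.round(np.percentile(P,98,axis=0),3)[:2], 'top',np.round(P[P[:,2]>np.percentile(P[:,2],98)-.006].mean(0),3))
E
python3 m1.py
```

```text
scene pan 0.65 [233 179  82  81] 2225 med [ 0.609 -0.212  0.068] zmax 0.121 minmax [ 0.444 -0.298] [ 0.703 -0.12 ] top [ 0.46  -0.219  0.12 ]
scene tray 0.69 [382 254  64  59] 1825 med [0.369 0.252 0.004] zmax 0.017 minmax [0.319 0.167] [0.421 0.334] top [0.37  0.253 0.015]
scene rack 0.64 [358 315 101  89] 2243 med [0.57  0.361 0.008] zmax 0.073 minmax [0.507 0.211] [0.616 0.481] top [0.581 0.357 0.07 ]
scene rest_mark 0.8 [269 229   1   2] 6 med [ 0.607 -0.002  0.057] zmax 0.058 minmax [ 0.605 -0.003] [0.61  0.003] top [ 0.608 -0.001  0.057]
scene pan_handle 0.91 [232 180  87  78] 2396 med [ 0.61  -0.212  0.068] zmax 0.121 minmax [ 0.445 -0.301] [ 0.705 -0.119] top [ 0.461 -0.22   0.12 ]
scene wet1 0.87 [337 284  22  28] 435 med [0.566 0.255 0.07 ] zmax 0.087 minmax [0.528 0.223] [0.589 0.28 ] top [0.561 0.252 0.084]
scene wet1 0.72 [362 303  27  27] 468 med [0.544 0.342 0.07 ] zmax 0.087 minmax [0.507 0.311] [0.569 0.369] top [0.539 0.339 0.084]
scene dry1 0.92 [232 167  19  24] 341 med [ 0.578 -0.244  0.1  ] zmax 0.109 minmax [ 0.549 -0.278] [ 0.602 -0.226] top [ 0.572 -0.254  0.
[... 4043 characters left out ...]
29 0.091]
side mug 0.74 [243 147  60  59] 718 med [0.572 0.297 0.055] zmax 0.072 minmax [0.498 0.204] [0.616 0.474] top [0.581 0.333 0.069]
side carton 0.94 [371 205  48  55] 1688 med [ 0.783 -0.147  0.082] zmax 0.093 minmax [ 0.76  -0.195] [ 0.84  -0.069] top [ 0.802 -0.131  0.09 ]
side carton 0.4 [324 244 107  70] 2860 med [ 0.6   -0.223  0.067] zmax 0.121 minmax [ 0.431 -0.305] [ 0.702 -0.125] top [ 0.455 -0.223  0.12 ]
side tape 0.48 [298 160  25  20] 258 med [0.728 0.205 0.015] zmax 0.022 minmax [0.682 0.161] [0.766 0.246] top [0.723 0.204 0.019]
side driver 0.67 [381 329  55  44] 409 med [ 0.56  -0.481  0.022] zmax 0.028 minmax [ 0.513 -0.496] [ 0.685 -0.458] top [ 0.557 -0.48   0.025]
```

Run:
```python
from h import *
for n,b in [('scene',(170,110,420,360)),('side',(170,100,410,310))]:
    c=cam(n); x0,y0,x1,y1=b
    save(c['frame'][y0:y1,x0:x1],n+'1.png',3.1)
```

```text
(no output)
```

View pics/scene1.png

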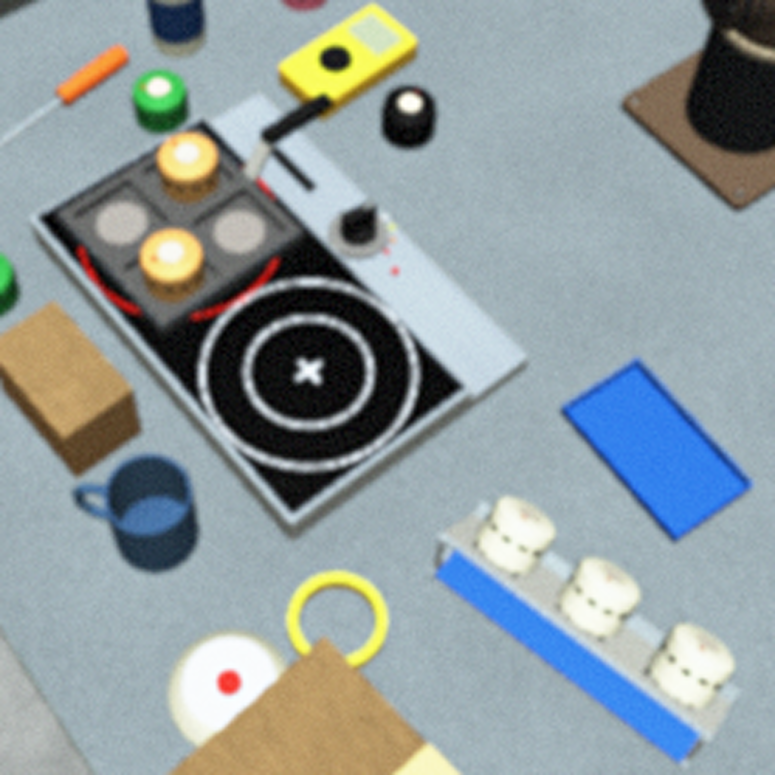

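View pics/side1.png

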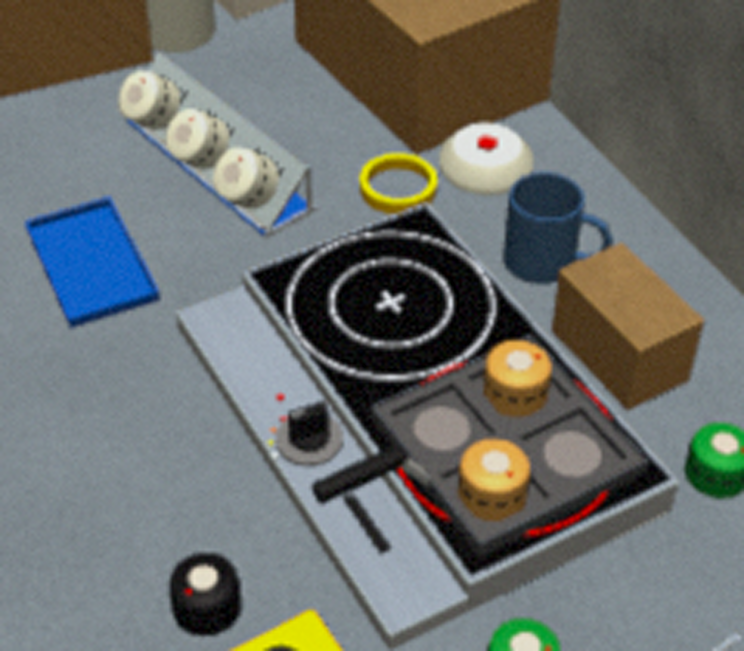

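```bash
cat > m2.py <<'E'
from h import *
from scipy.optimize import least_squares
def circ(P):
    f=lambda p: np.hypot(P[:,0]-p[0],P[:,1]-p[1])-.100
    r=least_squares(f,[P[:,0].mean(),P[:,1].mean()],loss='soft_l1',f_scale=.003); return r.x,np.median(np.abs(r.fun)),len(P)
def pts(c,m,h):
    v,u=np.nonzero(m); return np.array([onplane(c,a,b,h)[:2] for a,b in zip(u,v)])
def panpose(c,lo=(.35,-.4),hi=(.78,.2),v=True):
    """fit pan by plan-view points at ledge height (58..75mm above..)"""
    X=world(c); f=c['frame'].astype(int)
    m=(X[...,2]>.064)&(X[...,2]<.076)&(X[...,0]>.47)&(X[...,0]<.75)&(X[...,1]>lo[1])&(X[...,1]<hi[1])&(f.max(-1)<125)
    m=cv2.morphologyEx(m.astype(np.uint8),cv2.MORPH_OPEN,np.ones((3,3)))
    n,l,s,_=cv2.connectedComponentsWithStats(m)
    k=1+np.argmax(s[1:,4]); P=X[l==k][:,:2]
    return cv2.minAreaRect((P*1000).astype(np.float32)),len(P)
if __name__=='__main__':
    for n in ['scene','side']:
        c=cam(n); X=world(c); f=c['frame'].astype(int)
        r,g,b=f[...,0],f[...,1],f[...,2]
        near=(X[...,2]>.048)&(X[...,2]<.063)&(X[...,0]>.46)&(X[...,0]<.75)&(X[...,1]>-.36)&(X[...,1]<.14)
        P=pts(c,near&(r>110)&(g<80)&(b<80),.055)
        print(n,'red',circ(P))
        # white ring: outer only
        ip=onplane(c,*( (269.4,229.7) if n=='scene' else (170+392/3.1,100+302/3.1)),.055)[:2]
        P=pts(c,near&(f.min(-1)>120),.055); d=np.hypot(*(P-ip).T); P=P[(d>.085)&(d<.112)]
        print(n,'white cross',ip,'ring',circ(P))
        print(n,'pan',panpose(c))
        # deck dark glass rect
        m=cut_out(n,'hob')
        t=cut_out(n,'tray')[0]['pixels']; Q=X[t]; Q=Q[~np.isnan(Q[:,0])&(Q[:,2]<.03)][:,:2]
        print(n,'tray',cv2.minAreaRect((Q*1000).astype(np.float32)))
        # handle
        m=(X[...,2]>.105)&(X[...,2]<.128)&(X[...,0]>.39)&(X[...,0]<.53)&(X[...,1]>-.3)&(X[...,1]<.1)&(f.max(-1)<80)
        Q=X[m]; print('handle',Q.mean(0),np.percentile(Q[:,2],95),cv2.minAreaRect((Q[:,:2]*1000).astype(np.float32)))
        m=(X[...,2]>.07)&(X[...,2]<.09)&(X[...,0]>.42)&(X[...,0]<.5)&(X[...,1]>-.15)&(X[...,1]<-.06)
        Q=X[m]; print('knob',len(Q),Q.mean(0),cv2.minAreaRect((Q[:,:2]*1000).astype(np.float32)))
        # rack face outline, wet tops
        for d in cut_out(n,'wet1'):
            if d['conf']<.3: continue
            Q=X[d['pixels']]; Q=Q[~np.isnan(Q[:,0])]
            print('wet',d['conf'],Q.mean(0))
E
python3 m2.py
```

```text
scene red (array([ 0.61811812, -0.20713348]), np.float64(0.0020364496349404987), 129)
scene white cross [0.6084649  0.00221266] ring (array([0.60839873, 0.0012209 ]), np.float64(0.003649235889934821), 592)
scene pan (((651.6354370117188, -233.64608764648438), (194.34373474121094, 163.33506774902344), 33.07539367675781), 626)
scene tray ((366.45172119140625, 250.0833282470703), (170.27366638183594, 110.603271484375), 87.2855224609375)
handle [ 0.46175981 -0.21732676  0.11893792] 0.12422970566564287 ((461.0939636230469, -219.04440307617188), (81.58802795410156, 16.694252014160156), 1.2492951154708862)
knob 58 [ 0.46301614 -0.10840593  0.07753159] ((462.90338134765625, -108.91346740722656), (37.971038818359375, 18.77930450439453), 3.374617338180542)
wet 0.93 [0.56327501 0.25353795 0.07124024]
wet 0.91 [0.54221183 0.34130698 0.06974665]
wet 0.85 [0.52025794 0.43467968 0.06991959]
side red (array([ 0.61136461, -0.21152586]), np.float64(0.0019037647885110504), 117)
side white cross [ 0.60582098 -0.00270668] ring (array([ 6.04263848e-01, -2.46350405e-04]), np.float64(0.0038170854752622788), 262)
side pan (((611.9024047851562, -211.68148803710938), (184.89381408691406, 184.36935424804688), 3.4512767791748047), 1097)
side tray ((368.60205078125, 258.0343322753906), (200.4801788330078, 108.76832580566406), 86.98274230957031)
handle [ 0.45596041 -0.22488204  0.11814274] 0.12282764054053329 ((456.38592529296875, -222.45030212402344), (87.51482391357422, 18.692035675048828), 3.579909563064575)
knob 69 [ 0.45875309 -0.11208622  0.07654887] ((459.3269348144531, -110.45046997070312), (16.269149780273438, 37.60723876953125), 83.83682250976562)
wet 0.64 [ 0.59263338 -0.22143461  0.07030645]
wet 0.58 [0.52888613 0.32561463 0.06219762]
wet 0.54 [0.50821561 0.41835289 0.06229418]
wet 0.52 [0.55147745 0.23790107 0.06195208]
```

Request:
{"name": "jog_arm", "arguments": {
  "commands": "0.331 -0.253 0.06 0 0 -0.8; 0.331 -0.253 0.06 0 0 -0.8; 0.331 -0.253 0.06 0 0 -0.8; 0.331 -0.253 0.06 0 0 -0.8; 0.331 -0.253 0.06 0 0 -1.5; 0.331 -0.253 0.06 0 0 -1.5; 0.331 -0.253 0.06 0 0 -1.5; 0.391 -0.603 0.06 0 0 -1.5; 0.391 -0.603 0.06 0 0 -2.0; 0.391 -0.603 0.06 0 0 -2.0; 0.391 -0.603 0.06 0 0 -2.5; 0.391 -0.603 0.06 0 0 -2.5; 0.391 -0.603 0.06 0 0 -2.5; 0.29 -0.874 0.06 0 0 -2.83; 0.29 -0.874 0.02 0 0 -2.83; 0.29 -0.874 0.02 0 0 -2.83; 0.29 -0.874 0.02 0 0 -2.83; 0.29 -0.874 0.02 0 0 -2.83; 0.29 -0.874 0.02 0 0 -2.83; 0.29 -0.874 0.02 0 0 -2.83",
  "gripper": 60,
  "grip_force": 80
}}

```text
time: 4.85
eef_pos: [0.4596, -0.2203, 0.2516]
tcp_rot: [1.0, 0.029, 0.0, -0.0]
contact_force: [0.7, 0.2, -0.2]
opening: 0.599
```

Run:
```python
from h import *
s=get_state(); print({k:np.round(s[k],3) for k in ['time','qpos','eef_pos','tcp_rot','opening','contact_force']})
c=cam('wrist'); save(c['frame'],'w1.png')
```

```text
{'time': np.float64(4.85), 'qpos': array([-6.470e-01, -1.000e-01,  1.955e+00,  1.000e-03,  1.287e+00,
        8.670e-01]), 'eef_pos': array([ 0.46 , -0.22 ,  0.252]), 'tcp_rot': array([ 1.   ,  0.029,  0.   , -0.   ]), 'opening': np.float64(0.599), 'contact_force': array([ 0.727,  0.248, -0.18 ])}
```

View pics/w1.png

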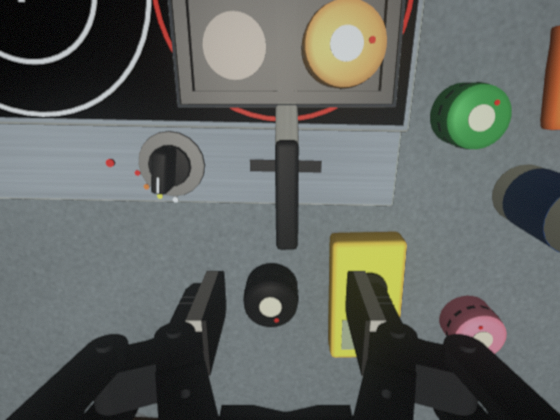

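```bash
cat > m3.py <<'E'
from h import *
from m2 import *
def wr():
    c=cam('wrist'); X=world(c); f=c['frame'].astype(int)
    m=(X[...,2]>.112)&(X[...,2]<.130)&(X[...,0]>.36)&(X[...,0]<.54)&(f.max(-1)<90)
    n,l,s,_=cv2.connectedComponentsWithStats(m.astype(np.uint8))
    for k in range(1,n):
        if s[k,4]>300:
            Q=X[l==k]; print('handle?',len(Q),Q.mean(0).round(4),cv2.minAreaRect((Q[:,:2]*1000).astype(np.float32)))
    r,g,b=f[...,0],f[...,1],f[...,2]
    near=(X[...,2]>.045)&(X[...,2]<.065)
    P=pts(c,near&(r>120)&(g<70)&(b<70),.055); P=P[P[:,0]>.49]
    if len(P)>30: print('red',circ(P))
    w=near&(f.min(-1)>150); 
    P=pts(c,w,.055); P=P[(P[:,0]>.52)]; 
    for i in range(4):
        if len(P)<30: break
        # outer ring select about guess
        g0=np.array([.606,0.0]) if i==0 else cc[0]
        d=np.hypot(*(P-g0).T); Q=P[(d>.088)&(d<.114)]; cc=circ(Q)
    if len(P)>=30: print('white',cc)
    m=(X[...,2]>.07)&(X[...,2]<.09)&(X[...,0]>.42)&(X[...,0]<.5)&(X[...,1]>-.15)&(X[...,1]<-.06)
    Q=X[m]; 
    if len(Q): print('knob',len(Q),Q.mean(0).round(4),cv2.minAreaRect((Q[:,:2]*1000).astype(np.float32)))
    return c,X
if __name__=='__main__': wr()
E
python3 m3.py
```

```text
handle? 2481 [ 0.4598 -0.2202  0.1201] ((457.7908020019531, -220.3896942138672), (86.23726654052734, 17.822662353515625), 3.2884042263031006)
red (array([ 0.6090139 , -0.20789887]), np.float64(0.002055487966210856), 507)
white (array([ 0.51066234, -0.17172916]), np.float64(0.004314807357225135), 450)
knob 761 [ 0.4615 -0.1106  0.0776] ((460.2744445800781, -109.66333770751953), (14.008152961730957, 37.813507080078125), 86.5285415649414)
```

The wrist view shows the pan handle at (287,195), the knob at (165,170) with its tick towards the robot, and the black, green and pink look-alikes clear of the path. The measured handle centre is (0.458, -0.2205), yaw 3.3°.

Request:
{"name": "jog_arm", "arguments": {
  "commands": "-0.0015 0 -0.06 0 0 0; -0.0015 0 -0.11 0 0 0; -0.0015 0 -0.14 0 0 0; -0.0015 0 -0.155 0 0 0; -0.0015 0 -0.155 0 0 0; -0.0015 0 -0.155 0 0 0"
}}

```text
time: 5.7
eef_pos: [0.4592, -0.2212, 0.0981]
tcp_rot: [1.0, 0.029, 0.001, 0.001]
contact_force: [0.5, -0.4, 0.0]
opening: 0.604
```

Request:
{"name": "jog_arm", "arguments": {
  "commands": "0 0 0 0 0 0; 0 0 0 0 0 0; 0 0 0 0 0 0; 0 0 0 0 0 0; 0 0 0 0 0 0; 0 0 0 0 0 0; 0 0 0 0 0 0; 0 0 0 0 0 0",
  "gripper": 0,
  "grip_force": 80
}}

```text
time: 6.7
eef_pos: [0.4585, -0.2212, 0.0977]
tcp_rot: [1.0, 0.029, 0.001, 0.001]
contact_force: [-2.4, 1.9, 5.8]
opening: 0.191
```

Request:
{"name": "jog_arm", "arguments": {
  "commands": "0 0.006 0 0 0 0; -0.001 0.02 0 0 0 0; -0.001 0.036 0 0 0 0; -0.002 0.053 0 0 0 0; -0.003 0.07 0 0 0 0; -0.003 0.087 0 0 0 0; -0.004 0.104 0 0 0 0; -0.005 0.121 0 0 0 0; -0.005 0.138 0 0 0 0; -0.006 0.155 0 0 0 0; -0.007 0.172 0 0 0 0; -0.007 0.188 0 0 0 0; -0.008 0.2 0 0 0 0; -0.008 0.208 0 0 0 0; -0.008 0.2115 0 0 0 0; -0.008 0.2115 0 0 0 0; -0.008 0.2115 0 0 0 0"
}}

```text
time: 8.82
eef_pos: [0.4514, -0.01, 0.0977]
tcp_rot: [1.0, 0.028, 0.002, 0.001]
contact_force: [-0.0, -3.0, 5.5]
opening: 0.192
```

```bash
cat > look.py <<'E'
import sys
from h import *
for n in sys.argv[2:]:
    c=cam(n)
    b=dict(scene=(170,110,420,360),side=(170,100,420,310)).get(n)
    f=c['frame']
    if b: f=f[b[1]:b[3],b[0]:b[2]]
    save(f,sys.argv[1]+n+'.png',2.4 if b else 1)
    if n!='wrist':
        from m2 import panpose
        print(n,panpose(c))
E
python3 look.py s2 scene side; python3 m2.py | grep -v wet
```

```text
scene (((521.8333740234375, 42.74228286743164), (86.50374603271484, 25.40852928161621), 80.59281921386719), 113)
side (((575.4590454101562, 36.61956787109375), (129.63539123535156, 108.25038146972656), 3.2098186016082764), 336)
scene red (array([ 0.61617827, -0.20970134]), np.float64(0.00601682195414216), 733)
scene white cross [0.6084649  0.00221266] ring (array([0.60977713, 0.00508742]), np.float64(0.004547127706233375), 365)
scene pan (((663.5385131835938, -84.59468078613281), (77.14791870117188, 15.78384780883789), 2.5692715644836426), 103)
scene tray ((365.7752685546875, 247.92263793945312), (176.61575317382812, 112.2143783569336), 86.76659393310547)
handle [ 0.46606095 -0.0056946   0.11980055] 0.12536819821162057 ((454.7830810546875, -4.773670196533203), (32.866363525390625, 78.55460357666016), 72.92284393310547)
knob 61 [ 0.46328957 -0.10837972  0.07749594] ((462.82928466796875, -110.12129211425781), (14.38103199005127, 36.79507827758789), 84.90729522705078)
side red (array([ 0.61250484, -0.20967229]), np.float64(0.005241961878256297), 678)
side white cross [ 0.60582098 -0.00270668] ring (array([ 0.60427425, -0.00297547]), np.float64(0.003360883676465448), 123)
side pan (((585.7799072265625, -3.4060211181640625), (148.82449340820312, 188.23214721679688), 3.718864917755127), 541)
side tray ((367.8641662597656, 256.2644348144531), (191.11585998535156, 101.09395599365234), 87.55268096923828)
handle [ 0.43686288 -0.01716301  0.1171329 ] 0.12453196234741187 ((447.7065124511719, -15.234676361083984), (36.050743103027344, 82.85765838623047), 73.46194458007812)
knob 66 [ 0.4593077  -0.11258543  0.07738528] ((459.93682861328125, -110.94131469726562), (17.648422241210938, 36.686920166015625), 86.55240631103516)
```

View pics/s2side.png

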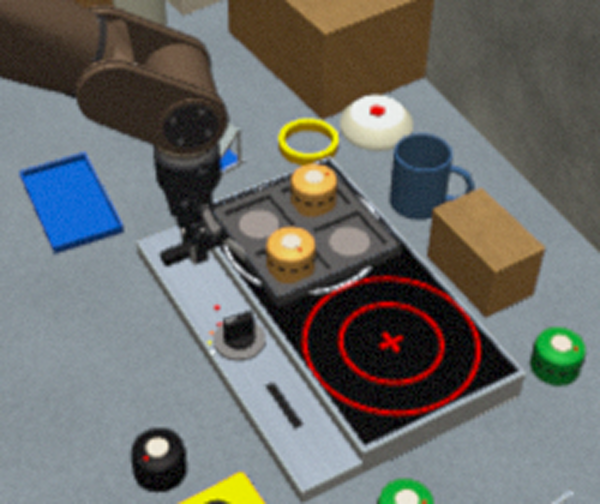

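View pics/s2scene.png

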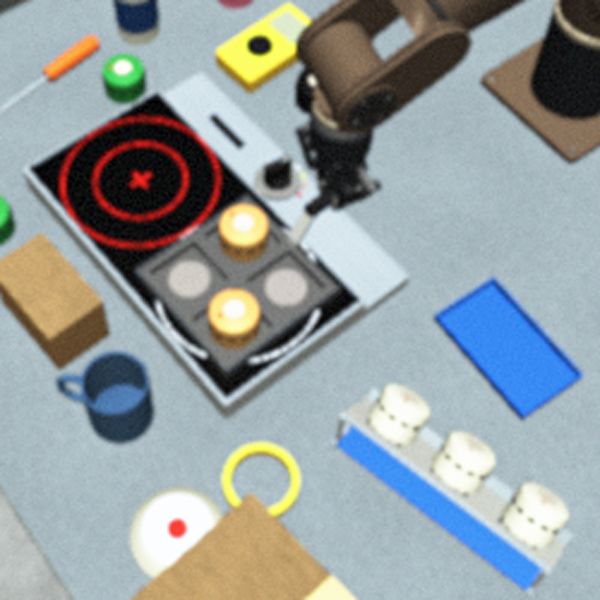

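Request:
{"name": "jog_arm", "arguments": {
  "commands": "0 0 0 0 0 0; 0 0 0 0 0 0; 0 0 0 0 0 0; 0 0 0 0 0 0; 0 0 0.03 0 0 0; 0 0 0.08 0 0 0; 0.01 0 0.13 0 0 0; 0.03 0 0.17 0 0 0; 0.03 0 0.17 0 0 0; 0.03 0 0.17 0 0 0; 0.03 0 0.17 0 0 0",
  "gripper": 60
}}

```text
time: 10.7
eef_pos: [0.4787, -0.0089, 0.2641]
tcp_rot: [1.0, 0.029, -0.002, -0.0]
contact_force: [1.1, 0.8, 0.2]
opening: 0.602
```

```bash
cat > m4.py <<'E'
from h import *
from m2 import *
import sys
def color_mask(f,kind):
    hsv=cv2.cvtColor(f.astype(np.uint8),cv2.COLOR_RGB2HSV).astype(int)
    h,s,v=hsv[...,0],hsv[...,1],hsv[...,2]
    if kind=='tan': return (h>8)&(h<28)&(s>70)&(v>100)
    if kind=='white': return (s<60)&(v>165)
def covers(c,X,kind,box,zmin,zmax):
    m=(X[...,2]>zmin)&(X[...,2]<zmax)&(X[...,0]>box[0])&(X[...,0]<box[1])&(X[...,1]>box[2])&(X[...,1]<box[3])
    n,l,s,_=cv2.connectedComponentsWithStats(m.astype(np.uint8))
    f=c['frame']
    for k in range(1,n):
        if s[k,4]<40: continue
        Q=X[l==k]; (cx,cy),r=cv2.minEnclosingCircle((Q[:,:2]*1000).astype(np.float32))
        print(kind,s[k,4],'mean',Q.mean(0).round(4),'mec',round(cx/1000,4),round(cy/1000,4),round(r,1),'col',f[l==k].mean(0).round(0),'ztop',np.percentile(Q[:,2],90).round(4))
if __name__=='__main__':
    n=sys.argv[1]; c=cam(n); X=world(c)
    covers(c,X,'pan',(.48,.75,-.15,.15),.084,.112)
    if n=='wrist': save(c['frame'],sys.argv[2])
E
python3 m4.py wrist w3.png; python3 m4.py scene; python3 m4.py side; python3 m3.py
```

```text
pan 5284 mean [ 0.575  -0.0496  0.1026] mec 0.5747 -0.0503 31.1 col [199. 179. 131.] ztop 0.1047
pan 545 mean [ 0.5125 -0.0115  0.0973] mec 0.5113 -0.0114 12.2 col [138. 139. 132.] ztop 0.1074
pan 332 mean [ 0.5801 -0.0476  0.1011] mec 0.577 -0.0505 32.4 col [231. 210. 144.] ztop 0.1068
pan 56 mean [ 0.5132 -0.0115  0.0979] mec 0.5114 -0.0124 13.2 col [181. 186. 182.] ztop 0.1096
pan 365 mean [0.6614 0.0438 0.1017] mec 0.6591 0.0397 32.5 col [235. 216. 150.] ztop 0.107
pan 260 mean [0.6518 0.0322 0.0997] mec 0.6548 0.038 32.7 col [199. 159.  89.] ztop 0.1055
pan 305 mean [ 0.5706 -0.0595  0.1001] mec 0.5743 -0.0537 32.0 col [201. 162.  90.] ztop 0.106
handle? 2137 [ 0.4648 -0.0139  0.1201] ((462.29974365234375, -14.101276397705078), (86.66986083984375, 17.64107894897461), 3.026949167251587)
red (array([ 0.6522553 , -0.19443837]), np.float64(0.029791672247283657), 2442)
white (array([0.60189643, 0.00398362]), np.float64(0.0009885599899822767), 460)
knob 662 [ 0.4616 -0.1076  0.0776] ((460.13824462890625, -108.67329406738281), (14.180436134338379, 38.48411178588867), 84.99844360351562)
```

View pics/w3.png

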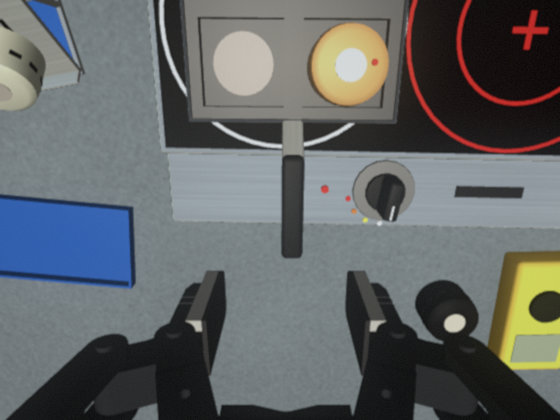

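Request:
{"name": "jog_arm", "arguments": {
  "commands": "-0.0187 -0.0046 -0.04 0 0 0; -0.0187 -0.0046 -0.09 0 0 0; -0.0187 -0.0046 -0.13 0 0 0; -0.0187 -0.0046 -0.155 0 0 0; -0.0187 -0.0046 -0.167 0 0 0; -0.0187 -0.0046 -0.167 0 0 0; -0.0187 -0.0046 -0.167 0 0 0"
}}

```text
time: 11.78
eef_pos: [0.4623, -0.014, 0.1006]
tcp_rot: [1.0, 0.029, 0.001, 0.0]
contact_force: [-0.5, 0.5, -0.1]
opening: 0.601
```

Request:
{"name": "jog_arm", "arguments": {
  "commands": "0 0 0 0 0 0; 0 0 0 0 0 0; 0 0 0 0 0 0; 0 0 0 0 0 0; 0 0 0 0 0 0; 0 0 0 0 0 0; 0 0 0 0 0 0; 0 0 0 0 0 0",
  "gripper": 0,
  "grip_force": 110
}}

```text
time: 12.78
eef_pos: [0.462, -0.0141, 0.1007]
tcp_rot: [1.0, 0.028, 0.001, 0.0]
contact_force: [-1.4, -0.6, 6.3]
opening: 0.186
```

Request:
{"name": "jog_arm", "arguments": {
  "commands": "-0.003 0.002 0 0 0 0; -0.006 0.004 0 0 0 0; -0.009 0.006 0 0 0 0; -0.012 0.007 0 0 0 0; -0.012 0.007 0 0 0 0; -0.012 0.007 0 0 0 0"
}}

```text
time: 13.52
eef_pos: [0.451, -0.0071, 0.1005]
tcp_rot: [1.0, 0.029, 0.002, 0.001]
contact_force: [5.4, -2.1, 4.4]
opening: 0.182
```

```bash
python3 m4.py scene; python3 m4.py side
```

```text
pan 326 mean [ 0.5695 -0.0401  0.1012] mec 0.5657 -0.0446 31.5 col [232. 210. 144.] ztop 0.1069
pan 52 mean [ 0.5025 -0.0043  0.0975] mec 0.5013 -0.0036 12.2 col [190. 194. 190.] ztop 0.1087
pan 373 mean [0.6506 0.0511 0.1016] mec 0.6479 0.0477 31.3 col [234. 215. 150.] ztop 0.107
pan 262 mean [0.6411 0.0387 0.0996] mec 0.6448 0.0443 32.7 col [197. 158.  87.] ztop 0.1056
pan 302 mean [ 0.5596 -0.052   0.0999] mec 0.5624 -0.0478 31.4 col [201. 162.  90.] ztop 0.1052
```

Request:
{"name": "jog_arm", "arguments": {
  "commands": "0 0 0 0 0 0; 0 0 0 0 0 0; 0 0 0 0 0 0; 0 0 0 0 0 0",
  "gripper": 60
}}

```text
time: 14.12
eef_pos: [0.4486, -0.0065, 0.0988]
tcp_rot: [1.0, 0.029, -0.001, -0.0]
contact_force: [-0.0, 0.3, 0.1]
opening: 0.602
```

```bash
python3 m4.py scene; python3 m4.py side
```

```text
pan 325 mean [ 0.5692 -0.0399  0.1013] mec 0.566 -0.0435 31.1 col [233. 212. 146.] ztop 0.1067
pan 59 mean [ 0.5032 -0.0037  0.0968] mec 0.5048 -0.0034 15.2 col [186. 192. 187.] ztop 0.1087
pan 368 mean [0.6505 0.0512 0.1016] mec 0.6476 0.0476 31.5 col [235. 215. 151.] ztop 0.1069
pan 263 mean [0.6404 0.0388 0.0997] mec 0.6451 0.0461 32.5 col [198. 158.  87.] ztop 0.106
pan 304 mean [ 0.5595 -0.0522  0.0998] mec 0.5615 -0.048 31.4 col [201. 161.  90.] ztop 0.1053
```

Request:
{"name": "jog_arm", "arguments": {
  "commands": "0 0 0.05 0 0 0; 0 0 0.1 0 0 0; 0.05 -0.015 0.12 0 0 0; 0.1 -0.035 0.11 0 0 0; 0.1155 -0.039 0.09 0 0 0; 0.1155 -0.039 0.06 0 0 0; 0.1155 -0.039 0.03 0 0 0; 0.1155 -0.039 0.005 0 0 0; 0.1155 -0.039 -0.012 0 0 0; 0.1155 -0.039 -0.021 0 0 0; 0.1155 -0.039 -0.021 0 0 0; 0.1155 -0.039 -0.021 0 0 0",
  "gripper": 100
}}

```text
time: 15.72
eef_pos: [0.5656, -0.0459, 0.0794]
tcp_rot: [1.0, 0.029, 0.001, 0.0]
contact_force: [0.3, -0.4, -0.3]
opening: 1.002
```

```bash
python3 look.py d1 wrist side
```

```text
side (((607.8349609375, -18.906089782714844), (184.85504150390625, 148.0738983154297), 2.4901304244995117), 599)
```

View pics/d1wrist.png

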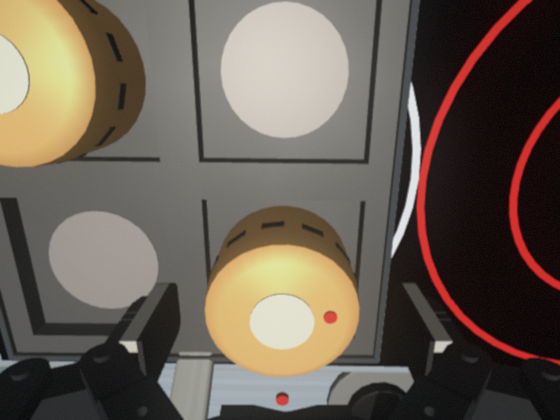

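View pics/d1side.png

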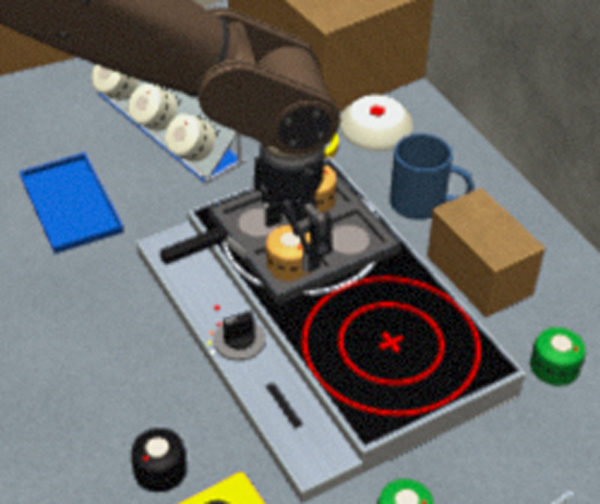

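The tan cover is centred between the fingers at (281,310). I'm closing on it.

Request:
{"name": "jog_arm", "arguments": {
  "commands": "0 0 -0.003 0 0 0; 0 0 -0.003 0 0 0; 0 0 -0.003 0 0 0; 0 0 -0.003 0 0 0; 0 0 -0.003 0 0 0; 0 0 -0.003 0 0 0; 0 0 -0.003 0 0 0",
  "gripper": 0,
  "grip_force": 35
}}

```text
time: 16.7
eef_pos: [0.565, -0.0458, 0.0757]
tcp_rot: [1.0, 0.029, 0.0, 0.0]
contact_force: [-0.0, -0.2, 3.1]
opening: 0.717
```

Request:
{"name": "jog_arm", "arguments": {
  "commands": "0 0 0.01 0 0 0; 0 0 0.02 0 0 0; 0 0 0.04 0 0 0; 0 0 0.06 0 0 0; 0 0 0.08 0 0 0; 0 0 0.08 0 0 0; 0 0 0.08 0 0 0"
}}

```text
time: 17.58
eef_pos: [0.5644, -0.0456, 0.155]
tcp_rot: [1.0, 0.029, -0.0, -0.0]
contact_force: [-0.2, 0.1, -0.4]
opening: 0.714
```

```bash
python3 look.py d2 wrist side scene
```

```text
side (((607.9113159179688, -46.091854095458984), (103.18557739257812, 186.5161895751953), 89.78522491455078), 547)
scene (((521.9729614257812, 44.3155517578125), (14.308838844299316, 64.21796417236328), 2.9810633659362793), 84)
```

View pics/d2wrist.png

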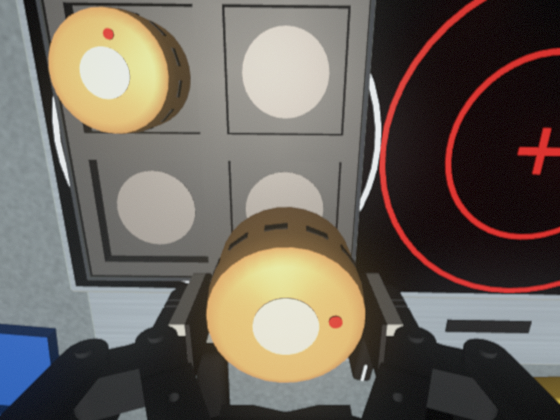

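View pics/d2side.png

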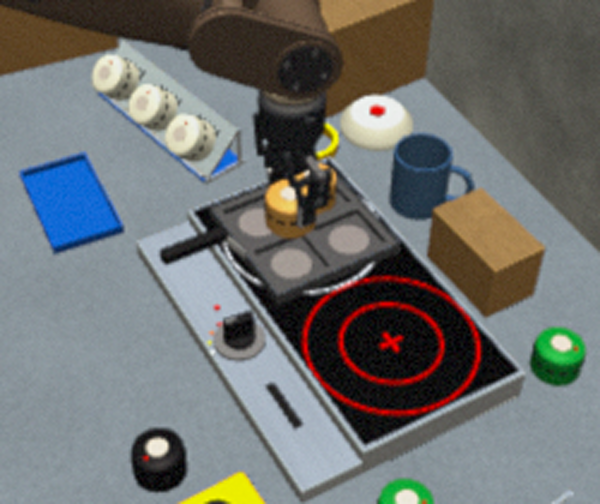

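```bash
cat > tray.py <<'E'
from h import *
import sys
for n in sys.argv[1:] or ['scene','side']:
    c=cam(n); X=world(c); f=c['frame'].astype(int)
    m=(X[...,2]<.06)&(X[...,0]>.24)&(X[...,0]<.5)&(X[...,1]>.08)&(X[...,1]<.42)&(f[...,2]>f[...,0]*2.2)&(f[...,2]>80)
    m=cv2.morphologyEx(m.astype(np.uint8),cv2.MORPH_OPEN,np.ones((3,3)))
    k,l,s,_=cv2.connectedComponentsWithStats(m)
    k=1+np.argmax(s[1:,4]); Q=X[l==k]; print(n,s[k,4],Q[:,:2].mean(0).round(4),cv2.minAreaRect((Q[:,:2]*1000).astype(np.float32)))
    # tan tops
    t=(X[...,2]>.025)&(X[...,2]<.06)&(X[...,0]>.28)&(X[...,0]<.46)&(X[...,1]>.12)&(X[...,1]<.38)&(f[...,0]>f[...,2]*1.15)&(f[...,0]>100)
    k,l,s,_=cv2.connectedComponentsWithStats(t.astype(np.uint8))
    for j in range(1,k):
        if s[j,4]>60:
            Q=X[l==j]; print(' tan',s[j,4],Q.mean(0).round(4),cv2.minEnclosingCircle((Q[:,:2]*1000).astype(np.float32)),np.percentile(Q[:,2],95))
E
python3 tray.py
```

```text
scene 1667 [0.3692 0.2512] ((370.62640380859375, 250.30572509765625), (170.31265258789062, 103.13694763183594), 88.04331970214844)
side 1079 [0.3673 0.2499] ((367.1693115234375, 248.53866577148438), (178.79837036132812, 100.11186218261719), 87.55337524414062)
```

Request:
{"name": "jog_arm", "arguments": {
  "commands": "-0.03 0.05 0.01 0 0 0.18; -0.06 0.1 0.01 0 0 0.36; -0.09 0.15 0.01 0 0 0.54; -0.12 0.2 0.01 0 0 0.72; -0.145 0.25 0.01 0 0 0.9; -0.17 0.295 0 0 0 1.08; -0.19 0.3326 0 0 0 1.26; -0.19 0.3326 -0.03 0 0 1.44; -0.19 0.3326 -0.06 0 0 1.5; -0.19 0.3326 -0.09 0 0 1.5; -0.19 0.3326 -0.11 0 0 1.5; -0.19 0.3326 -0.11 0 0 1.5; -0.19 0.3326 -0.11 0 0 1.5"
}}

```text
time: 19.45
eef_pos: [0.3753, 0.2871, 0.046]
tcp_rot: [0.712, 0.702, 0.001, 0.0]
contact_force: [1.0, -0.0, -0.1]
opening: 0.708
```

```bash
python3 tray.py; python3 look.py t1 scene wrist
```

```text
scene 1174 [0.3753 0.2417] ((370.38641357421875, 250.27476501464844), (169.5200958251953, 102.88914489746094), 88.12895202636719)
side 878 [0.3643 0.2348] ((366.6067199707031, 250.49624633789062), (178.57455444335938, 99.03199768066406), 87.58131408691406)
scene (((577.7462158203125, -2.3493423461914062), (121.10055541992188, 185.3712615966797), 2.9080564975738525), 634)
```

View pics/t1scene.png

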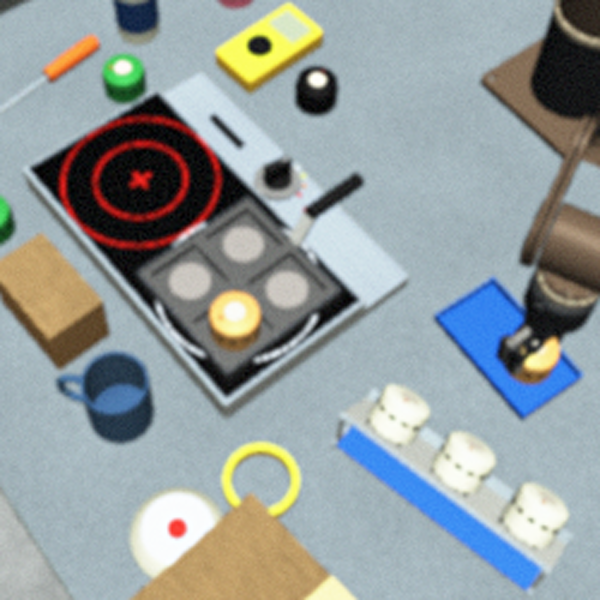

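View pics/t1wrist.png

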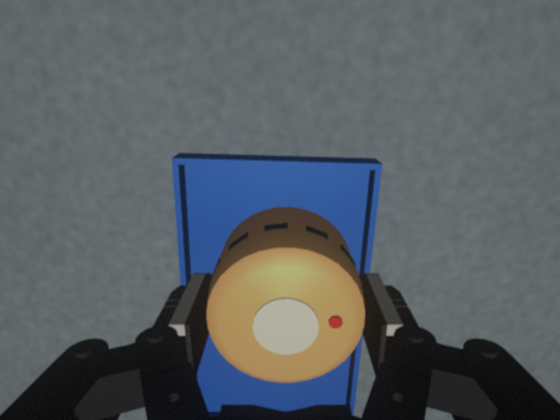

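Request:
{"name": "jog_arm", "arguments": {
  "commands": "0 0 -0.01 0 0 0; 0 0 -0.02 0 0 0; 0 0 -0.0255 0 0 0; 0 0 -0.0255 0 0 0; 0 0 -0.0255 0 0 0"
}}

```text
time: 20.27
eef_pos: [0.3747, 0.2869, 0.0196]
tcp_rot: [0.712, 0.702, -0.0, -0.0]
contact_force: [-0.4, 0.1, 0.6]
opening: 0.717
```

Request:
{"name": "jog_arm", "arguments": {
  "commands": "0 0 0 0 0 0; 0 0 0 0 0 0; 0 0 0 0 0 0; 0 0 0.03 0 0 0; 0 0 0.08 0 0 0; 0 0 0.13 0 0 0; 0 0 0.13 0 0 0",
  "gripper": 95
}}

```text
time: 21.15
eef_pos: [0.3778, 0.2884, 0.155]
tcp_rot: [0.712, 0.703, 0.005, 0.002]
contact_force: [0.2, 0.3, -0.9]
opening: 0.952
```

```bash
python3 tray.py;python3 m4.py scene; python3 m4.py side
```

```text
scene 1098 [0.375 0.239] ((371.2508850097656, 249.72329711914062), (170.7961883544922, 103.21389770507812), 87.5447006225586)
 tan 291 [0.3814 0.2892 0.0441] ((376.2213439941406, 287.83197021484375), 31.650402069091797) 0.0506873983002034
side 768 [0.3634 0.2292] ((367.34429931640625, 249.22276306152344), (175.41000366210938, 100.39888000488281), 87.56555938720703)
 tan 202 [0.3701 0.2778 0.043 ] ((371.73333740234375, 283.2312316894531), 31.307600021362305) 0.04979786694677198
pan 51 mean [ 0.5026 -0.004   0.0972] mec 0.5026 -0.0038 13.4 col [183. 188. 183.] ztop 0.1088
pan 369 mean [0.6502 0.0512 0.1013] mec 0.6479 0.0465 31.9 col [232. 211. 145.] ztop 0.1064
pan 253 mean [0.6406 0.0395 0.0999] mec 0.6458 0.0436 32.5 col [196. 156.  85.] ztop 0.1052
```

Request:
{"name": "jog_arm", "arguments": {
  "commands": "0.05 -0.045 0.01 0 0 0; 0.1 -0.09 0.01 0 0 0; 0.15 -0.135 0.01 0 0 0; 0.2 -0.18 0.01 0 0 0; 0.24 -0.215 0.01 0 0 0; 0.272 -0.2415 0.01 0 0 0; 0.272 -0.2415 -0.02 0 0 0; 0.272 -0.2415 -0.045 0 0 0; 0.272 -0.2415 -0.065 0 0 0; 0.272 -0.2415 -0.0735 0 0 0; 0.272 -0.2415 -0.0735 0 0 0; 0.272 -0.2415 -0.0735 0 0 0",
  "gripper": 100
}}

```text
time: 22.85
eef_pos: [0.6476, 0.0455, 0.0776]
tcp_rot: [0.712, 0.703, 0.001, 0.001]
contact_force: [-0.5, 0.2, -0.3]
opening: 1.002
```

```bash
python3 look.py d3 wrist
```

```text
(no output)
```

View pics/d3wrist.png

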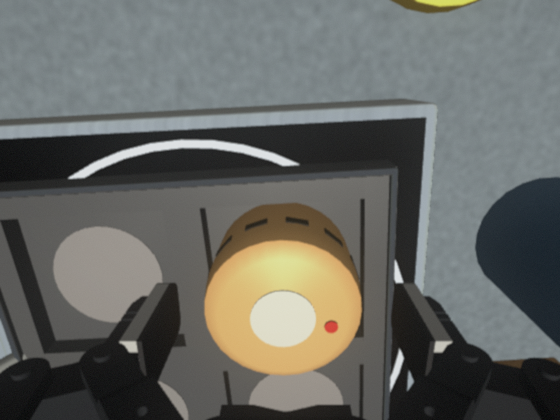

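Request:
{"name": "jog_arm", "arguments": {
  "commands": "0 0 -0.001 0 0 0; 0 0 -0.001 0 0 0; 0 0 -0.001 0 0 0; 0 0 -0.001 0 0 0; 0 0 -0.001 0 0 0; 0 0 -0.001 0 0 0; 0 0 -0.001 0 0 0; 0 0 0.01 0 0 0; 0 0 0.03 0 0 0; 0 0 0.06 0 0 0; 0 0 0.09 0 0 0; 0 0 0.09 0 0 0",
  "gripper": 0
}}

```text
time: 24.4
eef_pos: [0.6489, 0.0452, 0.1708]
tcp_rot: [0.712, 0.703, 0.002, 0.003]
contact_force: [-0.9, 0.3, -0.1]
opening: 0.713
```

Request:
{"name": "jog_arm", "arguments": {
  "commands": "-0.05 0.03 0 0 0 0; -0.1 0.06 0 0 0 0; -0.15 0.09 0 0 0 0; -0.2 0.12 0 0 0 0; -0.24 0.145 0 0 0 0; -0.2716 0.1655 0 0 0 0; -0.2716 0.1655 -0.03 0 0 0; -0.2716 0.1655 -0.06 0 0 0; -0.2716 0.1655 -0.09 0 0 0; -0.2716 0.1655 -0.12 0 0 0; -0.2716 0.1655 -0.12 0 0 0; -0.2716 0.1655 -0.12 0 0 0"
}}

```text
time: 25.9
eef_pos: [0.3754, 0.2109, 0.0467]
tcp_rot: [0.712, 0.703, 0.0, 0.0]
contact_force: [-0.0, 0.9, 0.3]
opening: 0.71
```

```bash
python3 tray.py; python3 look.py t2 wrist scene
```

```text
scene 629 [0.39   0.2677] ((370.7403259277344, 250.3560791015625), (170.65126037597656, 101.85448455810547), 87.62255859375)
 tan 293 [0.3815 0.2894 0.044 ] ((376.92694091796875, 287.58203125), 30.494367599487305) 0.05059205161250192
side 520 [0.3534 0.216 ] ((366.5278625488281, 247.07412719726562), (170.7662353515625, 99.75015258789062), 88.23998260498047)
 tan 66 [0.3625 0.1885 0.044 ] ((364.5931091308594, 195.39669799804688), 24.654176712036133) 0.05844676267634316
scene (((607.9849243164062, 0.07442474365234375), (181.7570037841797, 184.72645568847656), 3.14361572265625), 1162)
```

View pics/t2wrist.png

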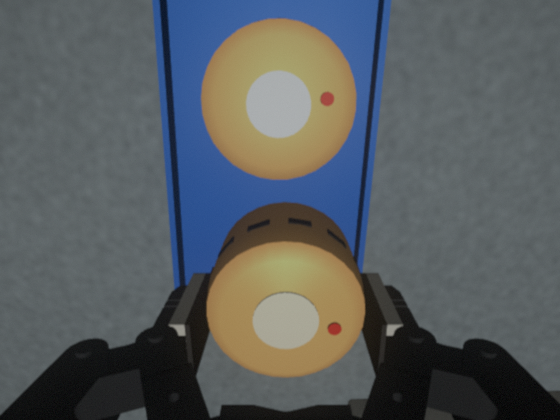

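View pics/t2scene.png

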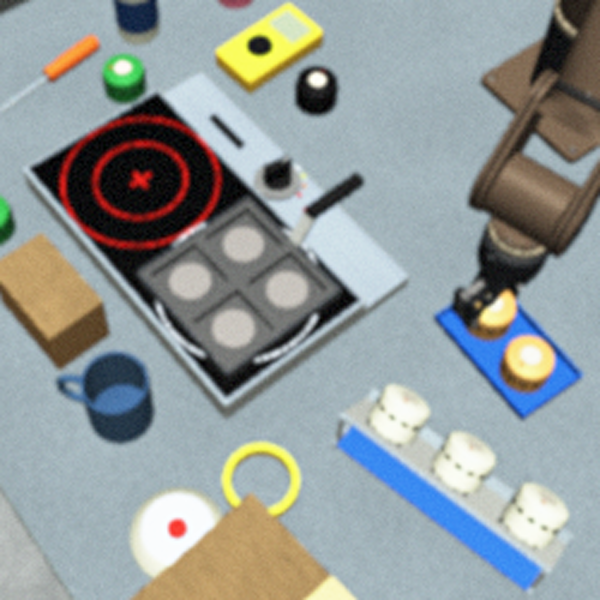

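Request:
{"name": "jog_arm", "arguments": {
  "commands": "0 0 -0.01 0 0 0; 0 0 -0.02 0 0 0; 0 0 -0.0265 0 0 0; 0 0 -0.0265 0 0 0; 0 0 -0.0265 0 0 0"
}}

```text
time: 26.72
eef_pos: [0.375, 0.2108, 0.0194]
tcp_rot: [0.712, 0.703, -0.0, -0.0]
contact_force: [0.7, 0.0, 0.4]
opening: 0.713
```

Request:
{"name": "jog_arm", "arguments": {
  "commands": "0 0 0 0 0 0; 0 0 0 0 0 0; 0 0 0 0 0 0; 0 0 0.03 0 0 0; 0 0 0.08 0 0 0; 0 0 0.13 0 0 0; 0 0 0.18 0 0 0; 0 0 0.18 0 0 0; 0 0 0.18 0 0 0",
  "gripper": 95
}}

```text
time: 27.85
eef_pos: [0.3747, 0.2107, 0.1992]
tcp_rot: [0.712, 0.703, -0.0, -0.0]
contact_force: [0.0, -0.0, -0.6]
opening: 0.949
```

```bash
python3 tray.py
cat > rack.py <<'E'
from h import *
from scipy.optimize import least_squares
# fit caps: axis tilt 45 along rack yaw; cylinder r 31 fit + top plane
import sys
for n in sys.argv[1:] or ['scene','side']:
    c=cam(n); X=world(c); f=c['frame'].astype(int)
    m=(X[...,2]>.03)&(X[...,2]<.1)&(X[...,0]>.44)&(X[...,0]<.66)&(X[...,1]>.17)&(X[...,1]<.52)
    # rack face: gather all points; plane z = x' - ...
    for d in cut_out(n,'wet1'):
        if d['conf']<.3: continue
        Q=X[d['pixels']]; Q=Q[~np.isnan(Q[:,0])]
        if Q[:,1].mean()<.15: continue
        psi=np.radians(13.4)
        def fr(p):
            ax=np.array([-np.cos(psi)/2**.5,-np.sin(psi)/2**.5,1/2**.5])
            d_=Q-p; h=d_@ax; rad=np.linalg.norm(d_-np.outer(h,ax),axis=1)
            # distance to cylinder surface r=.031,h 0..0.044
            return np.where(h>.044-.0, np.hypot(h-.044,np.maximum(rad-.031,0)), np.minimum(np.abs(rad-.031),np.abs(h-.044)))
        best=None
        r=least_squares(fr,Q.mean(0)+np.array([.03,.007,-.02]),loss='soft_l1',f_scale=.002)
        print(n,round(d['conf'],2),'rim',r.x.round(4),'res',np.median(np.abs(r.fun)).round(4),'mean',Q.mean(0).round(4))
E
python3 rack.py; python3 look.py r1 wrist
```

```text
scene 444 [0.3859 0.2945] ((371.7754821777344, 276.0094909667969), (117.83380889892578, 101.81494903564453), 87.90221405029297)
 tan 268 [0.3833 0.2161 0.0441] ((377.94281005859375, 213.9042205810547), 30.409027099609375) 0.05057912600349901
 tan 290 [0.3815 0.2896 0.0441] ((376.19952392578125, 287.49365234375), 31.892427444458008) 0.05115679953360632
side 435 [0.3488 0.2263] ((366.751708984375, 248.59884643554688), (176.5826416015625, 99.69869995117188), 88.06370544433594)
 tan 414 [0.3703 0.2399 0.0434] ((370.3218994140625, 244.7491455078125), 66.98507690429688) 0.04983731936903697
scene 0.85 rim [0.5699 0.252  0.0371] res 0.0012 mean [0.5632 0.2535 0.0711]
scene 0.77 rim [0.5262 0.4354 0.0369] res 0.0011 mean [0.5198 0.4343 0.0701]
scene 0.59 rim [0.5485 0.3412 0.0365] res 0.0012 mean [0.5407 0.3407 0.0689]
side 0.58 rim [0.5437 0.3958 0.041 ] res 0.0066 mean [0.5096 0.407  0.0642]
side 0.57 rim [0.5688 0.2544 0.0368] res 0.0016 mean [0.5516 0.2393 0.0615]
side 0.53 rim [0.5478 0.3433 0.0362] res 0.0014 mean [0.5296 0.3257 0.0623]
```

View pics/r1wrist.png

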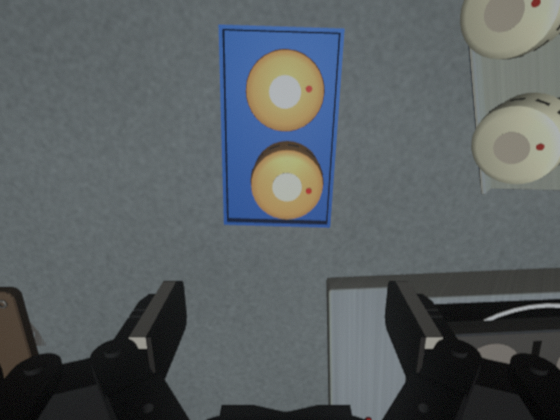

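Both tan covers are in the tray, at wrist pixels (285,90) and (287,185). I'll grip the white covers with the tool tilted 25° outward, jaws along the rack, then roll them upright before placing. Next I work out those moves.

```bash
cat > plan.py <<'E'
from h import *
from scipy.spatial.transform import Rotation as Ro
HG=.035
def Rtool(yaw,tilt):   # tool y = -(yaw y axis), tool z tilted outward by tilt
    x=np.array([np.cos(yaw),np.sin(yaw),0]); y=np.array([-np.sin(yaw),np.cos(yaw),0])
    z=np.sin(tilt)*x-np.cos(tilt)*np.array([0,0,1.])
    ty=-y; tx=np.cross(ty,z); return np.stack([tx,ty,z],1)
def rel(pos,R,label=''):
    s=get_state(); R0=Ro.from_quat(s['tcp_rot']).as_matrix()
    w=Ro.from_matrix(R@R0.T).as_rotvec(); d=pos-s['eef_pos']
    print(label,'tgt',pos.round(4),'shift',d.round(4),'rotvec',w.round(4)); return d,w
def rackgrasp(rim,yaw=np.radians(13.4),t=np.radians(25),back=0):
    a=np.array([-np.cos(yaw),-np.sin(yaw),1])/2**.5
    R=Rtool(yaw,t); return rim+HG*a+(.019-back)*R[:,2],R
def panplace(xy,rimz,yaw,t=np.radians(-20),up=0):
    R=Rtool(yaw,t); return np.array([xy[0],xy[1],rimz+HG+up])+.019*R[:,2],R
E
python3 - <<'E'
from plan import *
s=get_state(); print(s['qpos'].round(3),s['eef_pos'])
for nm,r in dict(A=(.5693,.253,.037),B=(.548,.342,.0365),C=(.526,.435,.037)).items():
    rel(*rackgrasp(np.array(r),back=.10),nm+'pre'); rel(*rackgrasp(np.array(r)),nm)
E
```

```text
[ 0.275 -0.251  2.182 -0.     1.212  0.288] [0.37468411 0.21071179 0.19877573]
Apre tgt [0.5119 0.2393 0.1352] shift [ 0.1372  0.0286 -0.0636] rotvec [ 0.3657 -0.2954 -1.3019]
A tgt [0.553  0.2491 0.0445] shift [ 0.1784  0.0384 -0.1542] rotvec [ 0.3657 -0.2954 -1.3019]
Bpre tgt [0.4906 0.3283 0.1347] shift [ 0.1159  0.1176 -0.0641] rotvec [ 0.3657 -0.2954 -1.3019]
B tgt [0.5317 0.3381 0.044 ] shift [ 0.1571  0.1274 -0.1547] rotvec [ 0.3657 -0.2954 -1.3019]
Cpre tgt [0.4686 0.4213 0.1352] shift [ 0.0939  0.2106 -0.0636] rotvec [ 0.3657 -0.2954 -1.3019]
C tgt [0.5097 0.4311 0.0445] shift [ 0.1351  0.2204 -0.1542] rotvec [ 0.3657 -0.2954 -1.3019]
```

Request:
{"name": "jog_arm", "arguments": {
  "commands": "0.02 0.04 0.02 0.05 -0.04 -0.17; 0.04 0.09 0.02 0.1 -0.08 -0.34; 0.06 0.13 0.02 0.14 -0.115 -0.51; 0.08 0.17 0.02 0.19 -0.15 -0.68; 0.094 0.2106 0.01 0.24 -0.195 -0.86; 0.094 0.2106 0 0.29 -0.235 -1.03; 0.094 0.2106 -0.02 0.335 -0.27 -1.2; 0.094 0.2106 -0.05 0.366 -0.295 -1.302; 0.094 0.2106 -0.0636 0.366 -0.295 -1.302; 0.094 0.2106 -0.0636 0.366 -0.295 -1.302; 0.094 0.2106 -0.0636 0.366 -0.295 -1.302",
  "gripper": 88
}}

```text
time: 29.58
eef_pos: [0.4703, 0.4219, 0.1378]
tcp_rot: [0.969, 0.114, 0.216, -0.025]
contact_force: [-0.8, -0.2, 0.1]
opening: 0.88
```

```bash
python3 look.py r2 wrist; python3 rack.py scene side wrist
python3 - <<'E'
from plan import *
print(get_state()['qpos'].round(3))
rel(*rackgrasp(np.array((.526,.435,.037))),'C')
E
```

```text
scene 0.92 rim [0.5694 0.2522 0.0367] res 0.0011 mean [0.5623 0.2544 0.07  ]
scene 0.72 rim [0.5487 0.3413 0.0367] res 0.0012 mean [0.5404 0.3406 0.0681]
scene 0.6 rim [0.5624 0.4442 0.0678] res 0.0072 mean [0.5227 0.434  0.0712]
side 0.6 rim [0.5474 0.3435 0.0363] res 0.0018 mean [0.5304 0.3272 0.0621]
side 0.59 rim [0.5243 0.4379 0.0358] res 0.0019 mean [0.5065 0.4245 0.0575]
side 0.58 rim [0.5689 0.2544 0.0369] res 0.0018 mean [0.5496 0.236  0.0637]
wrist 0.88 rim [0.5692 0.2538 0.0362] res 0.0005 mean [0.5497 0.2744 0.0599]
wrist 0.76 rim [0.5248 0.4372 0.0361] res 0.0005 mean [0.5095 0.4335 0.0703]
[ 0.638  0.123  1.999 -0.287  0.634  2.175]
C tgt [0.5097 0.4311 0.0445] shift [ 0.0403  0.0096 -0.0923] rotvec [0.0007 0.0016 0.0009]
```

View pics/r2wrist.png

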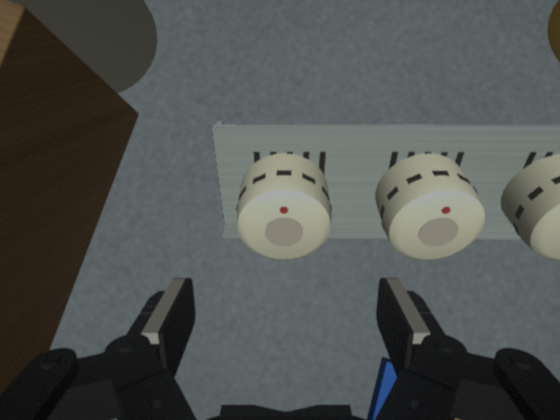

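Run:
```python
from plan import *
for n in ['scene','side']:
    c=cam(n); X=world(c); f=c['frame'].astype(int)
    m=(X[...,2]>.1)&(X[...,0]>.2)&(X[...,0]<.9)&(X[...,1]>.48)&(f[...,0]>f[...,2]*1.3)&(f.max(-1)>70)
    Q=X[m]; print(n,len(Q),np.percentile(Q,[1,50,99],axis=0).round(3) if len(Q) else '')
rel(*rackgrasp(np.array((.525,.437,.0363))),'C')
```

```text
scene 10167 [[0.322 0.484 0.124]
 [0.451 0.671 0.14 ]
 [0.833 0.807 0.163]]
side 2876 [[0.211 0.484 0.101]
 [0.406 0.667 0.138]
 [0.886 1.61  0.172]]
C tgt [0.5087 0.4331 0.0438] shift [ 0.0395  0.0116 -0.0926] rotvec [0.001  0.0011 0.0008]
```

Run:
```python
from plan import *
c=cam('wrist'); X=world(c)
for (u,v) in [(130,115),(110,190),(80,250),(50,320),(30,60),(20,330),(120,60)]: print(u,v,X[v,u].round(3))
print((-c['R'].T@c['t']).round(3))
```

```text
130 115 [0.559 0.571 0.011]
110 190 [ 0.497  0.576 -0.001]
80 250 [0.446 0.581 0.009]
50 320 [0.392 0.585 0.014]
30 60 [nan nan nan]
20 330 [0.391 0.585 0.045]
120 60 [0.592 0.579 0.034]
[0.483 0.426 0.301]
```

Request:
{"name": "jog_arm", "arguments": {
  "commands": "0.012 0.0035 -0.028 0 0 0; 0.024 0.007 -0.056 0 0 0; 0.032 0.0095 -0.075 0 0 0; 0.038 0.011 -0.088 0 0 0; 0.0395 0.0116 -0.0926 0 0 0; 0.0395 0.0116 -0.0926 0 0 0; 0.0395 0.0116 -0.0926 0 0 0"
}}

```text
time: 30.95
eef_pos: [0.509, 0.4334, 0.0447]
tcp_rot: [0.969, 0.114, 0.216, -0.025]
contact_force: [-0.1, -0.3, -0.6]
opening: 0.875
```

```bash
python3 look.py r3 wrist scene;  python3 - <<'E'
from plan import *
print(get_state()['qpos'].round(3))
rel(*rackgrasp(np.array((.525,.437,.0363))),'C')
E
```

```text
scene (((603.8370971679688, -76.234130859375), (71.00900268554688, 185.0586395263672), 74.8158187866211), 318)
[ 0.613  0.336  1.943 -0.351  0.477  2.232]
C tgt [0.5087 0.4331 0.0438] shift [-0.0002 -0.0003 -0.0008] rotvec [0.0002 0.0022 0.0006]
```

View pics/r3wrist.png

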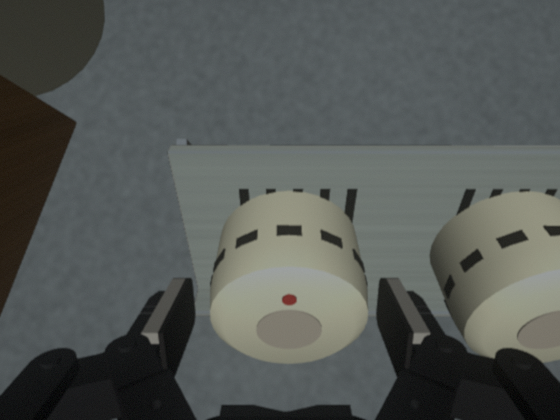

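View pics/r3scene.png

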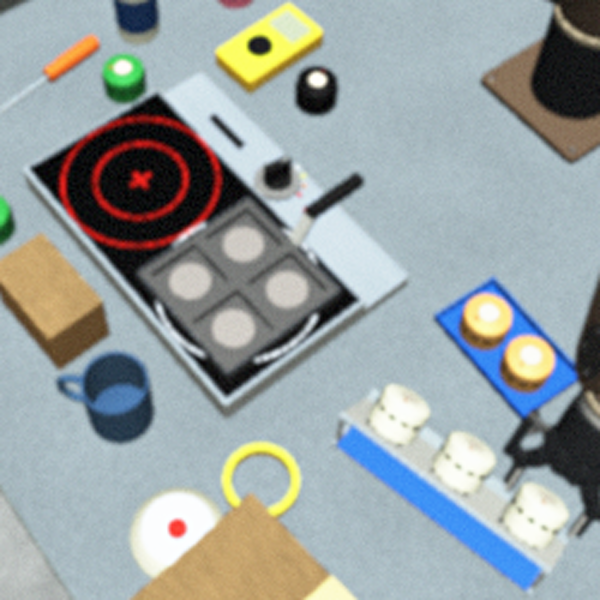

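Request:
{"name": "jog_arm", "arguments": {
  "commands": "0 0 0 0 0 0; 0 0 0 0 0 0; 0 0 0 0 0 0; 0 0 0 0 0 0; 0 0 0 0 0 0; 0 0 0 0 0 0; 0 0 0 0 0 0",
  "gripper": 0,
  "grip_force": 35
}}

```text
time: 31.92
eef_pos: [0.5086, 0.4332, 0.0445]
tcp_rot: [0.97, 0.114, 0.216, -0.025]
contact_force: [-4.0, -2.4, 5.0]
opening: 0.714
```

Request:
{"name": "jog_arm", "arguments": {
  "commands": "-0.007 -0.0016 0.009 0 0 0; -0.014 -0.0033 0.018 0 0 0; -0.021 -0.005 0.03 0 0 0; -0.0275 -0.0066 0.05 0 0 0; -0.0275 -0.0066 0.08 0 0 0; -0.0275 -0.0066 0.12 0 0 0; -0.0275 -0.0066 0.15 0 0 0; -0.0275 -0.0066 0.15 0 0 0; -0.0275 -0.0066 0.15 0 0 0"
}}

```text
time: 33.05
eef_pos: [0.4801, 0.4259, 0.1921]
tcp_rot: [0.97, 0.114, 0.214, -0.024]
contact_force: [0.8, 0.3, -1.8]
opening: 0.714
```

```bash
cat > grip.py <<'E'
# estimate held cover axis & rim in tool frame from wrist depth
from plan import *
from scipy.optimize import least_squares
def held(seg='wet1'):
    c=cam('wrist'); X=world(c); s=get_state(); R0=Ro.from_quat(s['tcp_rot']).as_matrix()
    T=(X-s['eef_pos'])@R0   # tool coords
    m=(np.abs(T[...,0])<.05)&(np.abs(T[...,1])<.0285)&(T[...,2]>-.05)&(T[...,2]<.05)&(c['frame'].max(-1)>95)
    n,l,st,_=cv2.connectedComponentsWithStats(m.astype(np.uint8)); k=1+np.argmax(st[1:,4])
    Q=T[l==k]
    def f(p):
        b=p[3]; ax=np.array([np.sin(b),np.sin(p[4]),-np.cos(b)]); ax/=np.linalg.norm(ax)
        d=Q-p[:3]; h=d@ax; rad=np.linalg.norm(d-np.outer(h,ax),axis=1)
        return np.minimum(np.abs(rad-.031),np.abs(h-.044))
    best=min((least_squares(f,[0,0,.016,b,0],loss='soft_l1',f_scale=.001) for b in (-.5,-.35,-.2,0,.2,.35,.5)),key=lambda r:r.cost)
    print('held n',len(Q),'rim(tool)',best.x[:3].round(4),'beta deg',np.degrees(best.x[3:]).round(1),'res',np.median(np.abs(best.fun)).round(5))
    return best.x
if __name__=='__main__': held()
E
python3 grip.py; python3 look.py r4 wrist scene
```

```text
held n 21168 rim(tool) [ 0.0124 -0.0014  0.014 ] beta deg [-20.4  -0. ] res 0.00045
scene (((569.0699462890625, -14.630382537841797), (83.83839416503906, 108.51494598388672), 83.00865936279297), 295)
```

View pics/r4wrist.png

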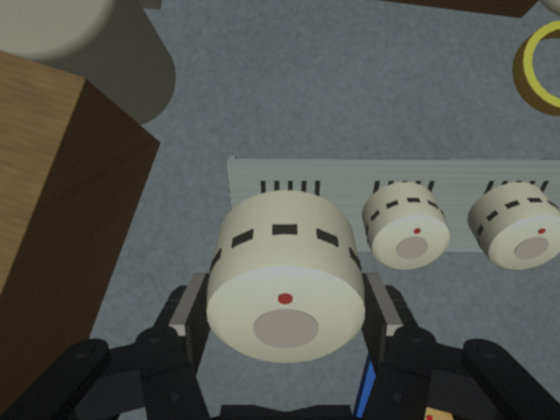

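Run:
```python
from plan import *
y=np.radians(3.3)
rel(*panplace((.646,.0457),.060,y,up=.06),'P3 up')
rel(*panplace((.646,.0457),.0605,y),'P3')
```

```text
P3 up tgt [0.6395 0.0453 0.1371] shift [ 0.1594 -0.3804 -0.0538] rotvec [-0.1106  0.7752 -0.1675]
P3 tgt [0.6395 0.0453 0.0776] shift [ 0.1594 -0.3804 -0.1133] rotvec [-0.1106  0.7752 -0.1675]
```

Request:
{"name": "jog_arm", "arguments": {
  "commands": "0.02 -0.05 0.01 -0.013 0.09 -0.02; 0.04 -0.1 0.02 -0.03 0.2 -0.045; 0.06 -0.15 0.02 -0.05 0.32 -0.07; 0.085 -0.2 0.02 -0.065 0.46 -0.1; 0.105 -0.25 0.02 -0.085 0.6 -0.13; 0.125 -0.3 0.01 -0.11 0.72 -0.155; 0.145 -0.345 0 -0.11 0.775 -0.1675; 0.1594 -0.3804 -0.02 -0.11 0.775 -0.1675; 0.1594 -0.3804 -0.0538 -0.11 0.775 -0.1675; 0.1594 -0.3804 -0.0538 -0.11 0.775 -0.1675; 0.1594 -0.3804 -0.0538 -0.11 0.775 -0.1675"
}}

```text
time: 34.58
eef_pos: [0.6406, 0.0465, 0.14]
tcp_rot: [0.985, 0.028, -0.172, 0.004]
contact_force: [-0.2, 0.4, -1.4]
opening: 0.714
```

```bash
cat > place.py <<'E'
from plan import *
from grip import held
import sys
def rep(xy,yaw,rimz=.0605,up=0):
    p=held(); s=get_state(); R0=Ro.from_quat(s['tcp_rot']).as_matrix()
    rim=s['eef_pos']+R0@p[:3]; ax=np.array([np.sin(p[3]),np.sin(p[4]),-np.cos(p[3])]); ax=R0@(ax/np.linalg.norm(ax))
    print('rim world',rim.round(4),'axis',ax.round(3),'q',s['qpos'].round(2))
    print('shift needed xy',(np.array(xy)-rim[:2]).round(4),'dz to rimz',round(rimz-rim[2],4))
if __name__=='__main__': rep((float(sys.argv[1]),float(sys.argv[2])),0)
E
python3 place.py .646 .0457; python3 look.py p1 wrist side scene; python3 m2.py | grep pan
```

```text
held n 21051 rim(tool) [ 0.0117 -0.001   0.0165] beta deg [-20.2  -0.1] res 0.00045
rim world [0.6465 0.048  0.1216] axis [-0.01 -0.    1.  ] q [-0.07  0.49  1.51 -0.04  1.48  1.45]
shift needed xy [-0.0005 -0.0023] dz to rimz -0.0611
side (((606.4976196289062, 0.8621292114257812), (185.63902282714844, 187.302734375), 2.9024901390075684), 1108)
scene (((523.722412109375, 20.318012237548828), (12.150651931762695, 41.524269104003906), 5.935944557189941), 51)
scene pan (((520.5213012695312, 59.943763732910156), (14.932594299316406, 41.464515686035156), 0.9817772507667542), 60)
side pan (((579.1497192382812, -1.2618484497070312), (131.7588653564453, 186.489501953125), 3.400118827819824), 660)m2.py:36: RuntimeWarning: Mean of empty slice.
  Q=X[m]; print('knob',len(Q),Q.mean(0),cv2.minAreaRect((Q[:,:2]*1000).astype(np.float32)))
  ret = um.true_divide(
```

View pics/p1wrist.png

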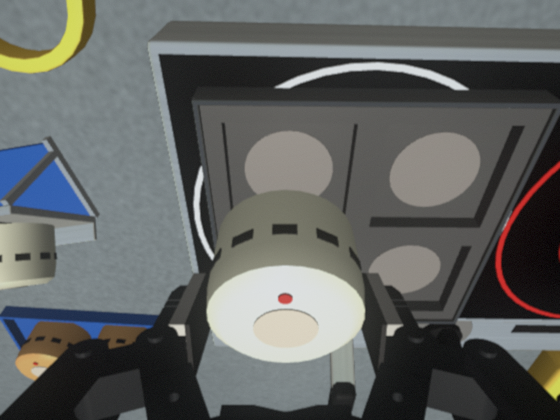

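View pics/p1side.png

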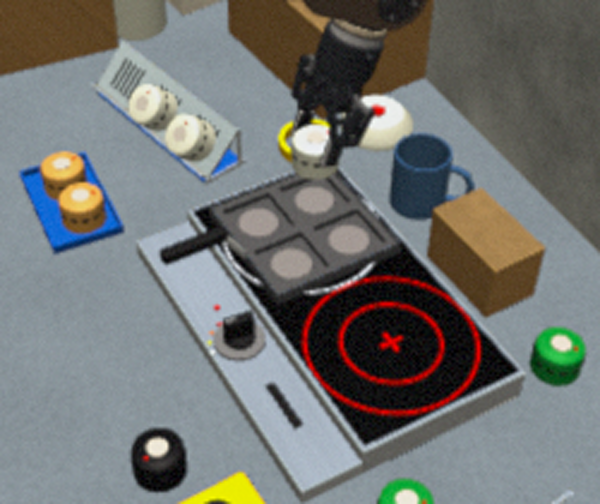

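View pics/p1scene.png

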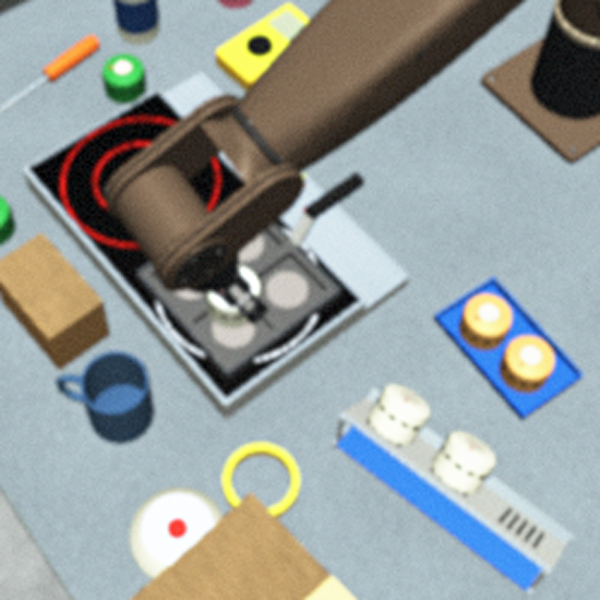

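```bash
cat > discs.py <<'E'
from h import *
import sys
def discs(n):
    c=cam(n); X=world(c); f=c['frame'].astype(int)
    m=(X[...,2]>.05)&(X[...,2]<.069)&(X[...,0]>.48)&(X[...,0]<.75)&(X[...,1]>-.36)&(X[...,1]<.15)
    m&=(f.min(-1)>85)&(f.max(-1)-f.min(-1)<60)
    m=cv2.morphologyEx(m.astype(np.uint8),cv2.MORPH_OPEN,np.ones((3,3)))
    k,l,s,ce=cv2.connectedComponentsWithStats(m)
    for j in range(1,k):
        if s[j,4]<60: continue
        v,u=np.nonzero(l==j); P=np.array([onplane(c,a,b,.060)[:2] for a,b in zip(u,v)])
        (cx,cy),r=cv2.minEnclosingCircle((P*1000).astype(np.float32))
        if 12<r<30: print(n,s[j,4],ce[j].round(0),'cen',P.mean(0).round(4),'mec',round(cx/1000,4),round(cy/1000,4),round(r,1))
for n in sys.argv[1:]: discs(n)
E
python3 discs.py wrist scene side
```

```text
wrist 114 [478. 320.] cen [ 0.5093 -0.1204] mec 0.5093 -0.1205 15.9
wrist 213 [528. 321.] cen [ 0.5109 -0.1625] mec 0.5111 -0.1632 26.3
scene 124 [277. 214.] cen [ 0.5584 -0.0276] mec 0.5599 -0.0294 28.0
scene 75 [248. 234.] cen [ 0.6705 -0.0224] mec 0.6675 -0.0254 18.7
```

```bash
sed -i 's/f.min(-1)>85/f.min(-1)>TH/; s/^def discs/TH=105\ndef discs/; s/12<r<30/12<r<40/' discs.py
python3 - <<'E'
from h import *
c=cam('wrist');X=world(c);print([ (c['frame'][v,u],X[v,u].round(4)) for u,v in [(289,165),(435,168),(405,270),(350,170),(310,110)]])
c=cam('side');print([ c['frame'][100+v*10//24,170+u*10//24] for u,v in [(291,263),(349,240),(259,221),(315,200),(255,255)]])
E
python3 discs.py wrist side
```

```text
[(array([150, 144, 137], dtype=uint8), array([0.6516, 0.0458, 0.0606])), (array([144, 139, 132], dtype=uint8), array([ 0.6543, -0.0391,  0.0605])), (array([144, 140, 133], dtype=uint8), array([ 0.5673, -0.044 ,  0.0607])), (array([55, 55, 53], dtype=uint8), array([0.6547, 0.0117, 0.0678])), (array([101, 100,  98], dtype=uint8), array([0.6892, 0.0377, 0.0684]))]
[array([161, 154, 148], dtype=uint8), array([163, 152, 148], dtype=uint8), array([161, 152, 146], dtype=uint8), array([162, 154, 149], dtype=uint8), array([90, 87, 89], dtype=uint8)]
wrist 4652 [287. 164.] cen [0.6518 0.0468] mec 0.6474 0.0465 26.2
wrist 5239 [435. 169.] cen [ 0.6528 -0.0394] mec 0.6513 -0.0395 26.1
wrist 589 [199. 214.] cen [0.6097 0.1012] mec 0.6072 0.0973 38.3
wrist 2376 [407. 268.] cen [ 0.5686 -0.0453] mec 0.5656 -0.0438 26.1
wrist 285 [513. 321.] cen [ 0.5104 -0.1504] mec 0.5105 -0.1507 38.7
side 154 [301. 183.] cen [0.6465 0.0457] mec 0.6472 0.0461 27.9
side 165 [277. 192.] cen [0.5599 0.041 ] mec 0.5608 0.0409 27.7
side 175 [315. 199.] cen [ 0.6506 -0.0407] mec 0.6503 -0.0402 27.8
side 188 [291. 209.] cen [ 0.5645 -0.0444] mec 0.5648 -0.0447 28.3
```

Request:
{"name": "jog_arm", "arguments": {
  "commands": "0.0005 -0.0015 -0.02 0 0 0; 0.0005 -0.0015 -0.035 0 0 0; 0.0005 -0.0015 -0.045 0 0 0; 0.0005 -0.0015 -0.053 0 0 0; 0.0005 -0.0015 -0.058 0 0 0; 0.0005 -0.0015 -0.058 0 0 0; 0.0005 -0.0015 -0.058 0 0 0"
}}

```text
time: 36.4
eef_pos: [0.6414, 0.0446, 0.0824]
tcp_rot: [0.985, 0.028, -0.171, 0.004]
contact_force: [0.4, -0.2, -1.4]
opening: 0.717
```

```bash
python3 place.py .6475 .0463
```

```text
held n 24836 rim(tool) [ 0.0128 -0.001   0.0151] beta deg [-21.8  -0.2] res 0.00062
rim world [0.6484 0.046  0.064 ] axis [-0.038  0.     0.999] q [-0.07  0.55  1.54 -0.04  1.4   1.46]
shift needed xy [-0.0009  0.0003] dz to rimz -0.0035
```

Request:
{"name": "jog_arm", "arguments": {
  "commands": "-0.0005 0 -0.002 0 0 0; -0.0005 0 -0.004 0 0 0; -0.0005 0 -0.004 0 0 0; -0.0005 0 -0.004 0 0 0"
}}

```text
time: 36.95
eef_pos: [0.6407, 0.0446, 0.0779]
tcp_rot: [0.985, 0.028, -0.171, 0.004]
contact_force: [1.1, -0.0, -1.0]
opening: 0.718
```

Request:
{"name": "jog_arm", "arguments": {
  "commands": "0 0 0 0 0 0; 0 0 0 0 0 0; 0 0 0 0 0 0; 0.007 0 0.02 0 0 0; 0.014 0 0.04 0 0 0; 0.022 0 0.06 0 0 0; 0.022 0 0.1 0 0 0; 0.022 0 0.13 0 0 0; 0.022 0 0.13 0 0 0; 0.022 0 0.13 0 0 0",
  "gripper": 86
}}

```text
time: 38.2
eef_pos: [0.6624, 0.0446, 0.2073]
tcp_rot: [0.985, 0.028, -0.172, 0.004]
contact_force: [1.1, 0.4, 0.1]
opening: 0.859
```

```bash
python3 look.py p2 wrist side; python3 discs.py wrist side; python3 m4.py side; python3 rack.py wrist scene side
python3 - <<'E'
from plan import *
for nm,r in dict(A=(.569,.2535,.0365),B=(.5478,.3425,.0365)).items():
    rel(*rackgrasp(np.array(r),back=.10),nm+'pre')
E
```

```text
side (((568.9676513671875, 0.5956878662109375), (186.66737365722656, 119.28433227539062), 89.06940460205078), 620)
wrist 3321 [397. 145.] cen [ 0.6525 -0.0394] mec 0.6514 -0.0395 26.5
wrist 137 [455. 194.] cen [ 0.6103 -0.0985] mec 0.6094 -0.0983 14.1
wrist 1972 [283. 229.] cen [0.562  0.0423] mec 0.5614 0.0423 26.7
wrist 1969 [378. 230.] cen [ 0.5663 -0.0435] mec 0.5652 -0.0436 26.5
side 158 [277. 192.] cen [0.5603 0.0416] mec 0.5595 0.0412 27.3
side 169 [315. 199.] cen [ 0.6504 -0.0403] mec 0.6504 -0.0407 27.7
side 183 [291. 209.] cen [ 0.5647 -0.0447] mec 0.5646 -0.045 27.9
pan 261 mean [0.6424 0.0374 0.0997] mec 0.6449 0.0424 32.6 col [199. 199. 189.] ztop 0.1053
wrist 0.84 rim [0.5497 0.3439 0.0344] res 0.0004 mean [0.5305 0.311  0.0443]
wrist 0.79 rim [0.6112 0.232  0.0619] res 0.006 mean [0.5684 0.24   0.0668]
scene 0.95 rim [0.5486 0.3414 0.0367] res 0.0011 mean [0.5416 0.342  0.0701]
scene 0.72 rim [0.5696 0.2523 0.0367] res 0.0012 mean [0.5622 0.2543 0.0683]
side 0.72 rim [0.5685 0.2545 0.0362] res 0.0017 mean [0.549  0.2377 0.0635]
side 0.7 rim [0.5469 0.3434 0.0365] res 0.0016 mean [0.5307 0.325  0.0615]
Apre tgt [0.5116 0.2398 0.1347] shift [-0.1509  0.1953 -0.073 ] rotvec [ 0.1115 -0.7744  0.1678]
Bpre tgt [0.4904 0.3288 0.1347] shift [-0.1721  0.2843 -0.073 ] rotvec [ 0.1115 -0.7744  0.1678]
```

View pics/p2wrist.png

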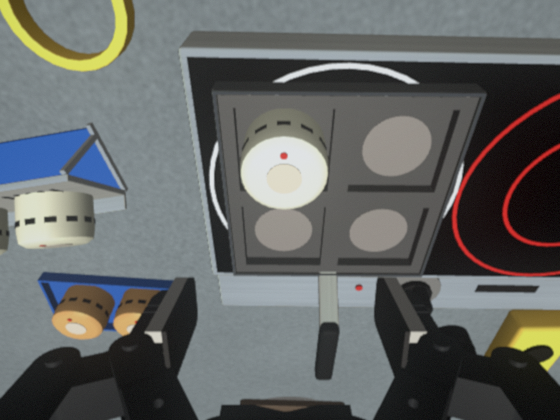

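View pics/p2side.png

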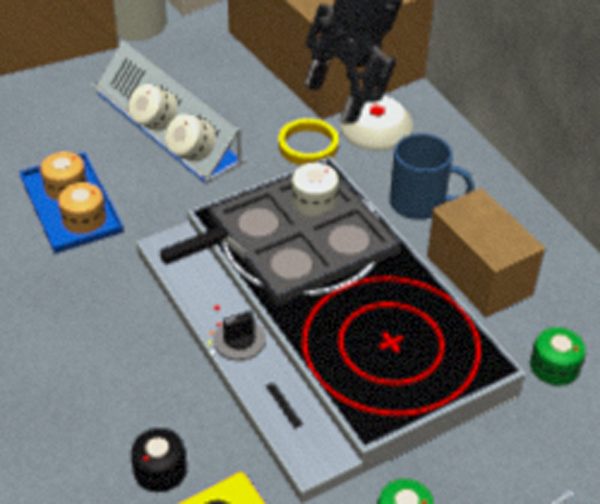

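Request:
{"name": "jog_arm", "arguments": {
  "commands": "-0.03 0.05 0 0.013 -0.09 0.02; -0.06 0.1 0 0.035 -0.24 0.052; -0.09 0.15 0 0.06 -0.4 0.087; -0.12 0.2 0 0.08 -0.56 0.12; -0.15 0.25 0 0.1 -0.7 0.152; -0.1721 0.2845 0 0.1115 -0.7744 0.1678; -0.1721 0.2845 -0.04 0.1115 -0.7744 0.1678; -0.1721 0.2845 -0.073 0.1115 -0.7744 0.1678; -0.1721 0.2845 -0.073 0.1115 -0.7744 0.1678; -0.1721 0.2845 -0.073 0.1115 -0.7744 0.1678"
}}

```text
time: 40.0
eef_pos: [0.4915, 0.3294, 0.1365]
tcp_rot: [0.969, 0.114, 0.216, -0.026]
contact_force: [0.3, -0.6, 0.5]
opening: 0.861
```

```bash
python3 rack.py wrist
python3 - <<'E'
from plan import *
print(get_state()['qpos'].round(3))
rel(*rackgrasp(np.array((.5478,.343,.0365))),'B')
E
```

```text
wrist 0.89 rim [0.5683 0.2538 0.0361] res 0.0005 mean [0.5517 0.256  0.0691]
wrist 0.58 rim [0.5471 0.3433 0.036 ] res 0.0005 mean [0.5316 0.3397 0.0702]
[ 0.459  0.019  2.109 -0.171  0.589  1.919]
B tgt [0.5315 0.3391 0.044 ] shift [ 0.0396  0.0096 -0.0933] rotvec [-0.0018  0.0038  0.0003]
```

Request:
{"name": "jog_arm", "arguments": {
  "commands": "0.012 0.003 -0.028 0 0 0; 0.024 0.006 -0.056 0 0 0; 0.032 0.008 -0.075 0 0 0; 0.038 0.0095 -0.088 0 0 0; 0.0393 0.0098 -0.0925 0 0 0; 0.0393 0.0098 -0.0925 0 0 0; 0.0393 0.0098 -0.0925 0 0 0"
}}

```text
time: 40.98
eef_pos: [0.5301, 0.3392, 0.0434]
tcp_rot: [0.969, 0.114, 0.216, -0.026]
contact_force: [1.5, -0.1, 0.8]
opening: 0.861
```

Request:
{"name": "jog_arm", "arguments": {
  "commands": "0 0 0 0 0 0; 0 0 0 0 0 0; 0 0 0 0 0 0; 0 0 0 0 0 0; 0 0 0 0 0 0; 0 0 0 0 0 0; 0 0 0 0 0 0",
  "gripper": 0
}}

```text
time: 41.85
eef_pos: [0.5299, 0.3391, 0.0434]
tcp_rot: [0.969, 0.114, 0.216, -0.025]
contact_force: [-4.4, -2.3, 5.9]
opening: 0.717
```

Request:
{"name": "jog_arm", "arguments": {
  "commands": "-0.007 -0.0016 0.009 0 0 0; -0.014 -0.0033 0.018 0 0 0; -0.021 -0.005 0.03 0 0 0; -0.0275 -0.0066 0.05 0 0 0; -0.0275 -0.0066 0.08 0 0 0; -0.0275 -0.0066 0.12 0 0 0; -0.0275 -0.0066 0.15 0 0 0; -0.0275 -0.0066 0.15 0 0 0; -0.0275 -0.0066 0.15 0 0 0"
}}

```text
time: 42.98
eef_pos: [0.5012, 0.3318, 0.1909]
tcp_rot: [0.97, 0.114, 0.214, -0.025]
contact_force: [-0.1, -0.3, -1.6]
opening: 0.717
```

```bash
python3 grip.py; python3 discs.py side scene
python3 - <<'E'
from plan import *
y=np.radians(3.3)
rel(*panplace((.565,-.044),.060,y,up=.06),'P0 up')
E
```

```text
held n 21318 rim(tool) [ 0.0137 -0.0013  0.0135] beta deg [-20.3  -0.1] res 0.00045
side 156 [277. 192.] cen [0.5591 0.0412] mec 0.5596 0.0417 26.8
side 170 [315. 199.] cen [ 0.6508 -0.0409] mec 0.6508 -0.0403 27.3
side 178 [291. 209.] cen [ 0.5646 -0.0442] mec 0.5648 -0.0441 26.9
scene 332 [271. 211.] cen [ 0.567  -0.0452] mec 0.567 -0.0453 37.9
scene 361 [249. 227.] cen [ 0.6527 -0.0403] mec 0.6509 -0.0375 39.3
scene 383 [289. 230.] cen [0.5633 0.0412] mec 0.5631 0.0421 39.8
P0 up tgt [ 0.5585 -0.0444  0.1371] shift [ 0.0574 -0.3761 -0.0527] rotvec [-0.1128  0.7745 -0.1675]
```

Request:
{"name": "jog_arm", "arguments": {
  "commands": "0.007 -0.05 0.01 -0.013 0.09 -0.02; 0.015 -0.1 0.02 -0.03 0.2 -0.045; 0.023 -0.15 0.02 -0.05 0.32 -0.07; 0.03 -0.2 0.02 -0.065 0.46 -0.1; 0.04 -0.25 0.02 -0.085 0.6 -0.13; 0.05 -0.3 0.01 -0.11 0.72 -0.155; 0.055 -0.345 0 -0.113 0.775 -0.1675; 0.0574 -0.3761 -0.02 -0.113 0.775 -0.1675; 0.0574 -0.3761 -0.0527 -0.113 0.775 -0.1675; 0.0574 -0.3761 -0.0527 -0.113 0.775 -0.1675; 0.0574 -0.3761 -0.0527 -0.113 0.775 -0.1675"
}}

```text
time: 44.5
eef_pos: [0.5598, -0.0435, 0.1398]
tcp_rot: [0.985, 0.028, -0.172, 0.005]
contact_force: [0.0, 0.2, 0.0]
opening: 0.716
```

```bash
python3 place.py .5652 -.0442; python3 look.py p3 wrist; python3 discs.py wrist side
```

```text
held n 21427 rim(tool) [ 0.013  -0.0011  0.0157] beta deg [-20.2  -0.2] res 0.00045
rim world [ 0.5672 -0.0421  0.1215] axis [-0.009  0.002  1.   ] q [-0.22  0.32  1.73 -0.09  1.42  1.33]
shift needed xy [-0.002  -0.0021] dz to rimz -0.061
wrist 12386 [289.  41.] cen [ 0.6382 -0.0397] mec 0.6373 -0.0403 38.9
wrist 1109 [399.  91.] cen [ 0.6168 -0.0972] mec 0.613 -0.0936 38.2
wrist 5294 [141. 168.] cen [0.5628 0.0424] mec 0.5614 0.0424 26.4
wrist 4323 [288. 163.] cen [ 0.5712 -0.0433] mec 0.5656 -0.0435 26.4
wrist 204 [172. 246.] cen [0.5003 0.0325] mec 0.5002 0.0325 23.4
side 132 [276. 192.] cen [0.5561 0.0433] mec 0.5594 0.0414 27.0
side 178 [315. 199.] cen [ 0.651  -0.0402] mec 0.6502 -0.0399 27.9
side 188 [291. 209.] cen [ 0.5645 -0.045 ] mec 0.5658 -0.0456 28.3
```

View pics/p3wrist.png

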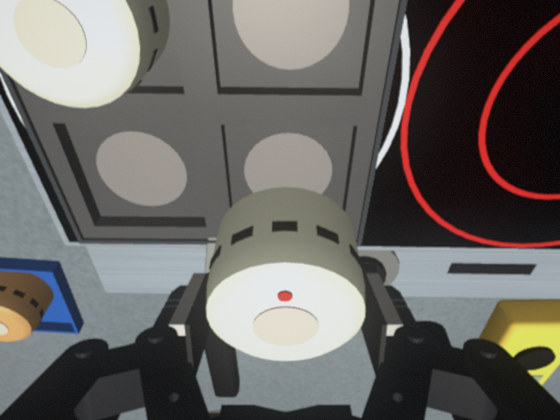

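Request:
{"name": "jog_arm", "arguments": {
  "commands": "0 -0.001 -0.02 0 0 0; 0 -0.001 -0.035 0 0 0; 0 -0.001 -0.045 0 0 0; 0 -0.001 -0.053 0 0 0; 0 -0.001 -0.056 0 0 0; 0 -0.001 -0.056 0 0 0; 0 -0.001 -0.056 0 0 0"
}}

```text
time: 45.58
eef_pos: [0.5601, -0.0449, 0.0842]
tcp_rot: [0.985, 0.028, -0.171, 0.005]
contact_force: [0.1, -0.5, -1.2]
opening: 0.717
```

```bash
python3 place.py .5655 -.044
```

```text
held n 24744 rim(tool) [ 0.0141 -0.0009  0.0145] beta deg [-21.7  -0.3] res 0.00059
rim world [ 0.5683 -0.0435  0.0658] axis [-0.035  0.003  0.999] q [-0.22  0.39  1.76 -0.09  1.33  1.33]
shift needed xy [-0.0028 -0.0005] dz to rimz -0.0053
```

Request:
{"name": "jog_arm", "arguments": {
  "commands": "-0.002 0 -0.002 0 0 0; -0.002 0 -0.004 0 0 0; -0.002 0 -0.006 0 0 0; -0.002 0 -0.006 0 0 0; -0.002 0 -0.006 0 0 0"
}}

```text
time: 46.25
eef_pos: [0.5577, -0.0448, 0.0778]
tcp_rot: [0.985, 0.028, -0.172, 0.005]
contact_force: [-0.2, -0.5, 1.4]
opening: 0.712
```

Request:
{"name": "jog_arm", "arguments": {
  "commands": "0 0 0 0 0 0; 0 0 0 0 0 0; 0 0 0 0 0 0; 0.007 0 0.02 0 0 0; 0.014 0 0.04 0 0 0; 0.022 0 0.06 0 0 0; 0.022 0 0.1 0 0 0; 0.022 0 0.13 0 0 0; 0.022 0 0.13 0 0 0; 0.022 0 0.13 0 0 0",
  "gripper": 86
}}

```text
time: 47.5
eef_pos: [0.5791, -0.0447, 0.2064]
tcp_rot: [0.985, 0.028, -0.173, 0.004]
contact_force: [0.0, 0.1, -0.9]
opening: 0.862
```

```bash
python3 look.py p4 wrist side; python3 discs.py side; python3 m4.py side;python3 m4.py wrist x.png; python3 rack.py scene side
python3 - <<'E'
from plan import *
for nm,r in dict(A=(.5687,.2538,.0365)).items():
    rel(*rackgrasp(np.array(r),back=.10),nm+'pre')
E
```

```text
side (((607.1804809570312, 0.7996139526367188), (186.53965759277344, 187.5870361328125), 2.7566370964050293), 1005)
side 165 [277. 192.] cen [0.5599 0.0413] mec 0.5597 0.0425 27.6
side 182 [315. 199.] cen [ 0.6507 -0.0405] mec 0.6502 -0.0393 28.3
pan 189 mean [0.6367 0.0378 0.0983] mec 0.6453 0.0437 31.7 col [187. 186. 175.] ztop 0.1052
pan 301 mean [ 0.5614 -0.0521  0.0999] mec 0.5652 -0.0464 32.4 col [203. 202. 193.] ztop 0.1055
pan 9314 mean [0.6461 0.0423 0.1025] mec 0.647 0.0451 30.9 col [218. 220. 214.] ztop 0.1046
pan 6260 mean [ 0.5735 -0.043   0.1011] mec 0.5672 -0.0435 31.2 col [212. 213. 205.] ztop 0.1045
pan 933 mean [ 0.5009 -0.0042  0.098 ] mec 0.4982 -0.0044 15.4 col [153. 159. 152.] ztop 0.1086
scene 0.85 rim [0.5697 0.252  0.0369] res 0.0012 mean [0.5625 0.2536 0.0705]
side 0.61 rim [0.5684 0.2541 0.0365] res 0.0015 mean [0.5499 0.2369 0.0623]
Apre tgt [0.5113 0.2401 0.1347] shift [-0.0682  0.2849 -0.0726] rotvec [ 0.1129 -0.7755  0.1674]
```

View pics/p4wrist.png

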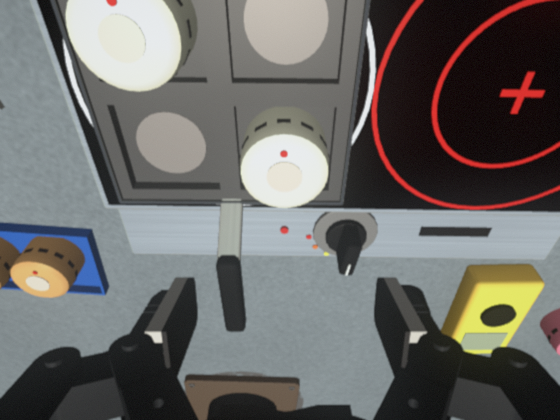

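View pics/p4side.png

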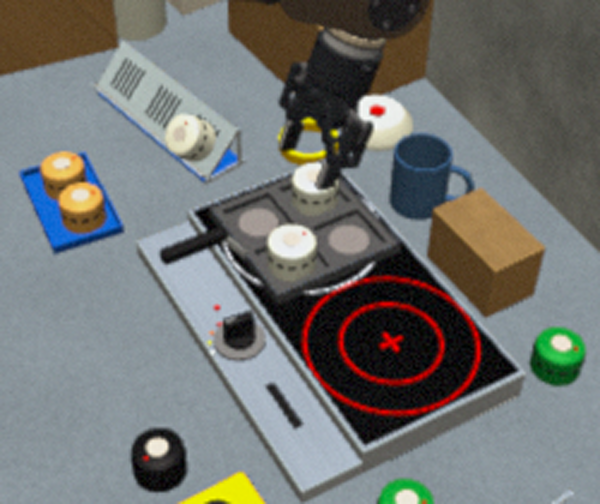

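Two white covers now sit flat in pockets 3 and 0, at side-view pixels (315,185) and (291,245). The last one is on the rack at (187,138).

Request:
{"name": "jog_arm", "arguments": {
  "commands": "-0.012 0.05 0 0.013 -0.09 0.02; -0.024 0.1 0 0.035 -0.24 0.052; -0.036 0.15 0 0.06 -0.4 0.087; -0.048 0.2 0 0.08 -0.56 0.12; -0.06 0.25 0 0.1 -0.7 0.152; -0.0682 0.285 0 0.113 -0.7755 0.1675; -0.0682 0.285 -0.04 0.113 -0.7755 0.1675; -0.0682 0.285 -0.0726 0.113 -0.7755 0.1675; -0.0682 0.285 -0.0726 0.113 -0.7755 0.1675; -0.0682 0.285 -0.0726 0.113 -0.7755 0.1675"
}}

```text
time: 49.2
eef_pos: [0.5125, 0.2403, 0.1366]
tcp_rot: [0.969, 0.114, 0.216, -0.025]
contact_force: [0.5, 0.6, 0.5]
opening: 0.862
```

```bash
python3 rack.py wrist
python3 - <<'E'
from plan import *
print(get_state()['qpos'].round(3))
rel(*rackgrasp(np.array((.5687,.2538,.0365))),'A')
E
```

```text
wrist 0.59 rim [0.5682 0.254  0.036 ] res 0.0005 mean [0.5528 0.2504 0.0705]
[ 0.265 -0.053  2.18  -0.025  0.574  1.62 ]
A tgt [0.5524 0.2499 0.044 ] shift [ 0.0395  0.0095 -0.0934] rotvec [-0.0011  0.0045  0.0002]
```

Request:
{"name": "jog_arm", "arguments": {
  "commands": "0.012 0.003 -0.028 0 0 0; 0.024 0.006 -0.056 0 0 0; 0.032 0.008 -0.075 0 0 0; 0.038 0.0095 -0.088 0 0 0; 0.0398 0.0098 -0.0925 0 0 0; 0.0398 0.0098 -0.0925 0 0 0; 0.0398 0.0098 -0.0925 0 0 0"
}}

```text
time: 50.18
eef_pos: [0.5517, 0.2501, 0.0436]
tcp_rot: [0.969, 0.114, 0.216, -0.025]
contact_force: [0.1, -0.1, -1.0]
opening: 0.864
```

Request:
{"name": "jog_arm", "arguments": {
  "commands": "0 0 0 0 0 0; 0 0 0 0 0 0; 0 0 0 0 0 0; 0 0 0 0 0 0; 0 0 0 0 0 0; 0 0 0 0 0 0; 0 0 0 0 0 0",
  "gripper": 0
}}

```text
time: 51.05
eef_pos: [0.5515, 0.2501, 0.0436]
tcp_rot: [0.969, 0.114, 0.216, -0.025]
contact_force: [-4.3, -0.9, 5.8]
opening: 0.717
```

Request:
{"name": "jog_arm", "arguments": {
  "commands": "-0.007 -0.0016 0.009 0 0 0; -0.014 -0.0033 0.018 0 0 0; -0.021 -0.005 0.03 0 0 0; -0.0275 -0.0066 0.05 0 0 0; -0.0275 -0.0066 0.08 0 0 0; -0.0275 -0.0066 0.12 0 0 0; -0.0275 -0.0066 0.15 0 0 0; -0.0275 -0.0066 0.15 0 0 0; -0.0275 -0.0066 0.15 0 0 0"
}}

```text
time: 52.18
eef_pos: [0.5226, 0.2431, 0.1911]
tcp_rot: [0.97, 0.114, 0.214, -0.025]
contact_force: [-0.7, -0.4, -1.1]
opening: 0.707
```

```bash
python3 grip.py; python3 discs.py side scene
python3 - <<'E'
from plan import *
y=np.radians(3.3)
rel(*panplace((.5605,.042),.060,y,up=.07),'P1 up')
E
```

```text
held n 21383 rim(tool) [ 0.0132 -0.0012  0.0135] beta deg [-20.3  -0.2] res 0.00044
side 160 [277. 192.] cen [0.5597 0.0415] mec 0.5597 0.0413 27.2
side 171 [315. 199.] cen [ 0.6501 -0.0409] mec 0.6504 -0.0407 27.6
scene 364 [289. 230.] cen [0.5629 0.0407] mec 0.5626 0.0406 38.4
scene 120 [241. 248.] cen [0.7127 0.0048] mec 0.7056 0.0035 39.7
scene 125 [288. 256.] cen [0.619  0.1078] mec 0.6188 0.1049 33.9
P1 up tgt [0.554  0.0416 0.1471] shift [ 0.0315 -0.2014 -0.0429] rotvec [-0.1135  0.7748 -0.1673]
```

Request:
{"name": "jog_arm", "arguments": {
  "commands": "0.003 -0.02 0.01 -0.02 0.13 -0.028; 0.007 -0.05 0.02 -0.045 0.29 -0.06; 0.012 -0.08 0.02 -0.065 0.45 -0.1; 0.018 -0.12 0.02 -0.09 0.61 -0.13; 0.026 -0.16 0.02 -0.113 0.775 -0.1673; 0.032 -0.2014 0.01 -0.1135 0.775 -0.1673; 0.032 -0.2014 -0.02 -0.1135 0.775 -0.1673; 0.032 -0.2014 -0.0429 -0.1135 0.775 -0.1673; 0.032 -0.2014 -0.0429 -0.1135 0.775 -0.1673; 0.032 -0.2014 -0.0429 -0.1135 0.775 -0.1673; 0.032 -0.2014 -0.0429 -0.1135 0.775 -0.1673"
}}

```text
time: 53.7
eef_pos: [0.5566, 0.0421, 0.1509]
tcp_rot: [0.985, 0.028, -0.171, 0.005]
contact_force: [0.2, -0.5, -0.7]
opening: 0.713
```

```bash
python3 place.py .561 .042; python3 look.py p5 wrist; python3 discs.py wrist side
```

```text
held n 19712 rim(tool) [ 0.0127 -0.0012  0.0146] beta deg [-20.2  -0.2] res 0.00049
rim world [0.5634 0.0437 0.1329] axis [-0.01   0.002  1.   ] q [-0.08  0.3   1.74 -0.05  1.44  1.44]
shift needed xy [-0.0024 -0.0017] dz to rimz -0.0724
wrist 5631 [467.  27.] cen [ 0.6431 -0.0398] mec 0.6513 -0.0393 25.7
wrist 4481 [287. 159.] cen [0.5643 0.0425] mec 0.5615 0.0423 25.8
wrist 379 [510. 240.] cen [ 0.5062 -0.1224] mec 0.5056 -0.1236 35.1
side 160 [277. 192.] cen [0.5603 0.0414] mec 0.56 0.0416 26.9
side 176 [315. 199.] cen [ 0.6504 -0.041 ] mec 0.6504 -0.0407 27.7
```

View pics/p5wrist.png

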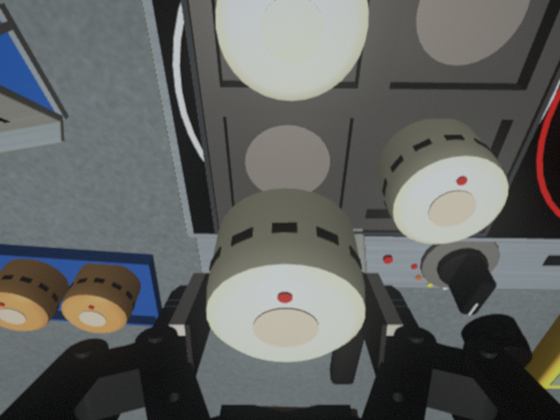

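Request:
{"name": "jog_arm", "arguments": {
  "commands": "-0.0015 -0.001 -0.025 0 0 0; -0.0015 -0.001 -0.04 0 0 0; -0.0015 -0.001 -0.055 0 0 0; -0.0015 -0.001 -0.062 0 0 0; -0.0015 -0.001 -0.066 0 0 0; -0.0015 -0.001 -0.066 0 0 0; -0.0015 -0.001 -0.066 0 0 0"
}}

```text
time: 54.78
eef_pos: [0.5547, 0.0409, 0.0842]
tcp_rot: [0.985, 0.028, -0.171, 0.005]
contact_force: [-0.1, -0.3, -0.0]
opening: 0.711
```

```bash
python3 place.py .561 .042; python3 look.py p6 wrist
```

```text
held n 16821 rim(tool) [ 0.0122 -0.0015  0.0148] beta deg [-19.9  -0.2] res 0.00053
rim world [0.5611 0.0428 0.0662] axis [-0.003  0.003  1.   ] q [-0.09  0.38  1.77 -0.05  1.33  1.45]
shift needed xy [-0.0001 -0.0008] dz to rimz -0.0057
```

View pics/p6wrist.png

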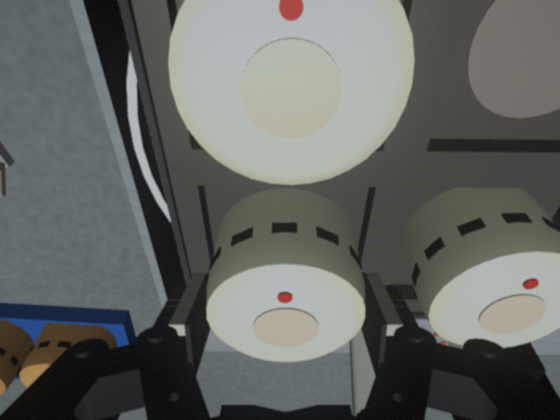

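Request:
{"name": "jog_arm", "arguments": {
  "commands": "0 0 -0.002 0 0 0; 0 0 -0.004 0 0 0; 0 0 -0.006 0 0 0; 0 0 -0.006 0 0 0; 0 0 -0.006 0 0 0"
}}

```text
time: 55.5
eef_pos: [0.5542, 0.041, 0.0776]
tcp_rot: [0.985, 0.028, -0.172, 0.005]
contact_force: [0.4, 0.3, 0.2]
opening: 0.714
```

Request:
{"name": "jog_arm", "arguments": {
  "commands": "0 0 0 0 0 0; 0 0 0 0 0 0; 0 0 0 0 0 0; 0.007 0 0.02 0 0 0; 0.014 0 0.04 0 0 0; 0.022 0 0.06 0 0 0; 0.022 0 0.1 0 0 0; 0.022 0 0.13 0 0 0; 0.022 0 0.13 0 0 0; 0.022 0 0.13 0 0 0",
  "gripper": 81
}}

```text
time: 56.75
eef_pos: [0.5756, 0.041, 0.2064]
tcp_rot: [0.985, 0.028, -0.172, 0.005]
contact_force: [-0.8, 0.9, -0.4]
opening: 0.811
```

```bash
python3 look.py p7 wrist side; python3 discs.py side;  python3 m4.py side;python3 m4.py wrist x.png; python3 tray.py; python3 m3.py
```

```text
side (((648.8118286132812, -15.36383056640625), (100.40453338623047, 150.4035186767578), 3.24444580078125), 332)
side 174 [315. 199.] cen [ 0.6501 -0.0409] mec 0.6504 -0.0407 27.6
pan 266 mean [0.6422 0.0373 0.0996] mec 0.6458 0.0415 31.9 col [197. 197. 186.] ztop 0.1057
pan 276 mean [0.5576 0.0334 0.0997] mec 0.5595 0.0389 32.1 col [198. 198. 188.] ztop 0.1053
pan 306 mean [ 0.5616 -0.0518  0.0998] mec 0.566 -0.044 33.3 col [199. 198. 188.] ztop 0.1057
pan 8934 mean [0.6467 0.046  0.1031] mec 0.6485 0.0458 31.1 col [192. 195. 189.] ztop 0.1047
pan 6234 mean [0.5696 0.0427 0.1011] mec 0.563 0.0424 31.1 col [178. 179. 171.] ztop 0.1044
pan 6365 mean [ 0.5732 -0.0393  0.1008] mec 0.5669 -0.0426 31.3 col [174. 175. 167.] ztop 0.1045
pan 922 mean [ 0.5011 -0.0032  0.0977] mec 0.4991 -0.0035 13.3 col [126. 131. 125.] ztop 0.1082
scene 439 [0.3851 0.2952] ((370.93310546875, 275.7621154785156), (118.41989135742188, 103.12881469726562), 87.99038696289062)
 tan 270 [0.3832 0.216  0.0439] ((379.71929931640625, 213.16726684570312), 30.502765655517578) 0.05085871022551795
 tan 293 [0.3817 0.2895 0.0437] ((376.20452880859375, 288.31756591796875), 31.455888748168945) 0.05030669229944441
side 413 [0.3469 0.2264] ((366.6406555175781, 249.425048828125), (178.47605895996094, 99.95060729980469), 87.86971282958984)
 tan 413 [0.3703 0.2398 0.0434] ((375.4275817871094, 247.62521362304688), 66.6489028930664) 0.04951920868381057
handle? 1616 [ 0.4599 -0.0046  0.1196] ((452.65972900390625, -5.873650550842285), (85.69544219970703, 18.08280372619629), 2.7078773975372314)
red (array([ 0.61348634, -0.20612815]), np.float64(0.001748784398902782), 1610)
white (array([0.60689618, 0.00328381]), np.float64(0.0022948679592580956), 845)
knob 653 [ 0.464  -0.1069  0.0768] ((461.2165832519531, -108.6932373046875), (14.77242374420166, 37.456180572509766), 84.79405212402344)
```

View pics/p7wrist.png

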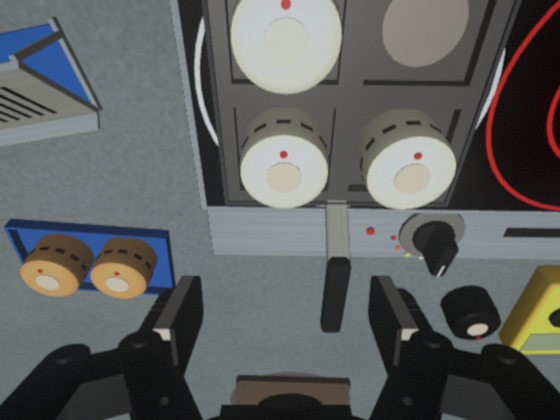

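View pics/p7side.png

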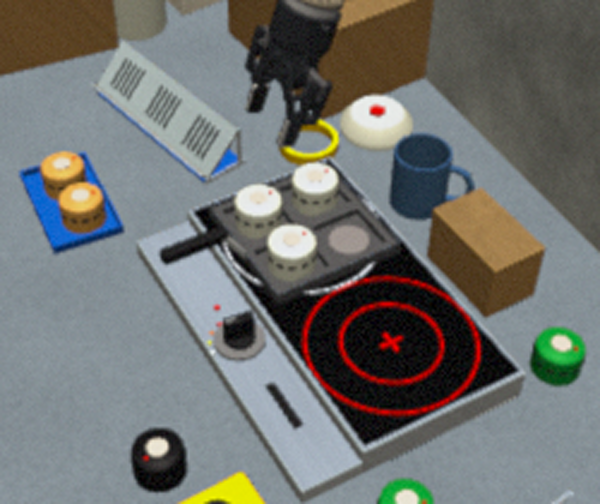

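```bash
cat > red.py <<'E'
from m2 import *
for n in ['scene','side']:
    c=cam(n); X=world(c); f=c['frame'].astype(int); r,g,b=f[...,0],f[...,1],f[...,2]
    near=(X[...,2]>.045)&(X[...,2]<.066)&(X[...,0]>.48)&(X[...,0]<.75)&(X[...,1]>-.36)&(X[...,1]<-.05)
    P=pts(c,near&(r>90)&(g<r*.6)&(b<r*.6),.055)
    rect=P.min(0),P.max(0)
    c0=(P.min(0)+P.max(0))/2
    d=np.hypot(*(P-c0).T); print(n,len(P),'bbox mid',c0.round(4),'outer fit',circ(P[d>.085])[:2],'cross',P[d<.02].mean(0).round(4))
E
python3 red.py
python3 - <<'E'
from plan import *
R=Rtool(np.radians(3.3),0)
rel(np.array([.452,-.0055,.21]),R,'above handle')
E
```

```text
scene 762 bbox mid [ 0.634 -0.21 ] outer fit (array([ 0.61985068, -0.2100298 ]), np.float64(0.0024223021065715167)) cross [ 0.6223 -0.2095]
side 760 bbox mid [ 0.613 -0.21 ] outer fit (array([ 0.61258698, -0.20956007]), np.float64(0.0028085983665831274)) cross [ 0.6121 -0.2092]
above handle tgt [ 0.452  -0.0055  0.21  ] shift [-0.1242 -0.0465  0.0026] rotvec [ 1.97e-02 -3.45e-01  1.00e-04]
```

Request:
{"name": "jog_arm", "arguments": {
  "commands": "-0.03 -0.012 0.01 0.005 -0.09 0; -0.06 -0.024 0.01 0.01 -0.18 0; -0.09 -0.036 0.01 0.015 -0.27 0; -0.1242 -0.047 0 0.0197 -0.345 0; -0.1242 -0.047 0 0.0197 -0.345 0; -0.1242 -0.047 0 0.0197 -0.345 0; -0.1242 -0.047 0 0.0197 -0.345 0",
  "gripper": 60
}}

```text
time: 58.12
eef_pos: [0.4537, -0.0062, 0.2088]
tcp_rot: [1.0, 0.029, 0.001, 0.0]
contact_force: [0.1, 0.1, 0.5]
opening: 0.601
```

```bash
python3 m3.py
python3 - <<'E'
from plan import *
print(get_state()['qpos'].round(2))
R=Rtool(np.radians(3.1),0)
rel(np.array([.452,-.006,.098]),R,'handle')
E
```

```text
handle? 3235 [ 0.4544 -0.0059  0.1201] ((451.22930908203125, -6.332908630371094), (86.71592712402344, 17.279911041259766), 2.796351194381714)
red (array([ 0.48163483, -0.1029713 ]), np.float64(0.01532094569808691), 1648)
white (array([0.5903454 , 0.00073207]), np.float64(0.0009232810667129873), 314)
knob 999 [ 0.4615 -0.1073  0.0774] ((460.4342346191406, -108.45403289794922), (14.306672096252441, 37.9520149230957), 84.03410339355469)
[-0.24 -0.2   2.12  0.    1.22  1.27]
handle tgt [ 0.452 -0.006  0.098] shift [-1.600e-03  1.000e-04 -1.106e-01] rotvec [ 0.0003  0.0017 -0.0039]
```

Request:
{"name": "jog_arm", "arguments": {
  "commands": "-0.002 0 -0.04 0 0 0; -0.002 0 -0.075 0 0 0; -0.002 0 -0.1 0 0 0; -0.002 0 -0.11 0 0 0; -0.002 0 -0.11 0 0 0; -0.002 0 -0.11 0 0 0"
}}

```text
time: 58.92
eef_pos: [0.4513, -0.0062, 0.0989]
tcp_rot: [1.0, 0.029, 0.001, 0.0]
contact_force: [0.7, -0.5, 1.6]
opening: 0.603
```

Request:
{"name": "jog_arm", "arguments": {
  "commands": "0 0 0 0 0 0; 0 0 0 0 0 0; 0 0 0 0 0 0; 0 0 0 0 0 0; 0 0 0 0 0 0; 0 0 0 0 0 0; 0 0 0 0 0 0; 0 0 0 0 0 0",
  "gripper": 0,
  "grip_force": 100
}}

```text
time: 59.92
eef_pos: [0.4507, -0.0063, 0.0988]
tcp_rot: [1.0, 0.028, 0.001, 0.0]
contact_force: [-2.3, -0.9, 6.1]
opening: 0.189
```

Request:
{"name": "jog_arm", "arguments": {
  "commands": "0 -0.005 0 0 0 0; 0.001 -0.015 0 0 0 0; 0.001 -0.028 0 0 0 0; 0.0015 -0.042 0 0 0 0; 0.002 -0.056 0 0 0 0; 0.0025 -0.07 0 0 0 0; 0.003 -0.084 0 0 0 0; 0.003 -0.098 0 0 0 0; 0.0035 -0.112 0 0 0 0; 0.004 -0.126 0 0 0 0; 0.0045 -0.14 0 0 0 0; 0.005 -0.154 0 0 0 0; 0.0055 -0.168 0 0 0 0; 0.006 -0.182 0 0 0 0; 0.0065 -0.195 0 0 0 0; 0.007 -0.204 0 0 0 0; 0.007 -0.21 0 0 0 0; 0.007 -0.21 0 0 0 0; 0.007 -0.21 0 0 0 0"
}}

```text
time: 62.3
eef_pos: [0.4579, -0.2152, 0.0988]
tcp_rot: [1.0, 0.03, 0.001, -0.0]
contact_force: [1.1, 5.1, 6.4]
opening: 0.191
```

```bash
python3 discs.py side; python3 m2.py 2>/dev/null | grep -E "red|white"; python3 look.py q1 side
```

```text
side 230 [353. 244.] cen [ 0.6583 -0.2448] mec 0.6576 -0.2444 28.2
scene red (array([ 0.61806288, -0.20966801]), np.float64(0.002190190707868786), 135)
scene white cross [0.6084649  0.00221266] ring (array([0.60837201, 0.00117438]), np.float64(0.0036840068262053854), 643)
side red (array([ 0.61106368, -0.21223586]), np.float64(0.0015967327188052272), 136)
side white cross [ 0.60582098 -0.00270668] ring (array([ 0.60882162, -0.00064994]), np.float64(0.002085222148051305), 126)
side (((614.9545288085938, -229.11428833007812), (183.65467834472656, 137.79318237304688), 3.1000046730041504), 779)
```

View pics/q1side.png

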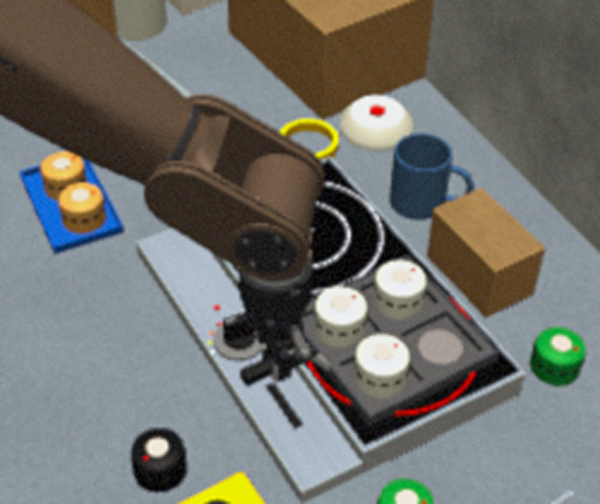

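Request:
{"name": "jog_arm", "arguments": {
  "commands": "0 -0.003 0 0 0 0; 0 -0.006 0 0 0 0; 0 -0.007 0 0 0 0; 0 -0.007 0 0 0 0; 0 -0.007 0 0 0 0; 0 -0.007 0 0 0 0"
}}

```text
time: 63.55
eef_pos: [0.4579, -0.2211, 0.0988]
tcp_rot: [1.0, 0.031, 0.001, -0.002]
contact_force: [0.4, 8.4, 8.3]
opening: 0.186
```

```bash
sed 's/(.48,.75,-.15,.15)/(.5,.75,-.33,-.08)/' m4.py > m5.py; python3 discs.py side; python3 m5.py side; python3 m5.py scene
```

```text
side 237 [354. 245.] cen [ 0.6586 -0.2503] mec 0.6585 -0.2499 28.0
pan 333 mean [ 0.6483 -0.1716  0.0999] mec 0.6525 -0.1677 32.1 col [204. 204. 194.] ztop 0.1055
pan 350 mean [ 0.5639 -0.1772  0.1002] mec 0.5667 -0.1722 31.9 col [207. 206. 197.] ztop 0.1057
pan 394 mean [ 0.5694 -0.2622  0.1001] mec 0.5738 -0.2572 32.1 col [208. 207. 198.] ztop 0.1054
pan 287 mean [ 0.5786 -0.2494  0.1007] mec 0.5756 -0.2546 32.8 col [232. 234. 229.] ztop 0.1065
pan 47 mean [ 0.5104 -0.2165  0.0963] mec 0.5098 -0.2171 12.0 col [186. 192. 186.] ztop 0.1085
pan 298 mean [ 0.5735 -0.1649  0.1016] mec 0.5709 -0.1703 32.4 col [236. 239. 234.] ztop 0.1072
pan 325 mean [ 0.658  -0.1593  0.101 ] mec 0.6554 -0.1651 32.7 col [234. 236. 231.] ztop 0.1069
```

Request:
{"name": "jog_arm", "arguments": {
  "commands": "0 0 0 0 0 0; 0 0 0 0 0 0; 0 0 0 0 0 0; 0 0 0 0 0 0; 0 0 0.03 0 0 0; 0 0 0.08 0 0 0; 0 0 0.13 0 0 0; 0 0.05 0.13 0 0 0; 0 0.08 0.13 0 0 0; 0 0.08 0.13 0 0 0; 0 0.08 0.13 0 0 0",
  "gripper": 60
}}

```text
time: 65.08
eef_pos: [0.4571, -0.1435, 0.2276]
tcp_rot: [1.0, 0.029, 0.0, 0.0]
contact_force: [0.3, 0.6, 0.3]
opening: 0.603
```

```bash
python3 discs.py side wrist; python3 m5.py side; python3 m5.py scene; python3 m5.py wrist x2.png; python3 m3.py; python3 look.py q2 scene wrist side
```

```text
side 237 [354. 245.] cen [ 0.6583 -0.25  ] mec 0.6589 -0.251 28.4
wrist 329 [403.  77.] cen [ 0.5475 -0.2295] mec 0.5496 -0.2287 12.6
pan 332 mean [ 0.6481 -0.1717  0.1002] mec 0.6514 -0.1674 31.3 col [204. 203. 194.] ztop 0.1057
pan 351 mean [ 0.5638 -0.1769  0.1001] mec 0.5669 -0.1707 32.6 col [205. 205. 196.] ztop 0.1052
pan 390 mean [ 0.5695 -0.2624  0.1002] mec 0.5721 -0.2568 31.8 col [207. 206. 197.] ztop 0.1054
pan 281 mean [ 0.5783 -0.2498  0.1012] mec 0.5758 -0.2573 32.8 col [233. 235. 230.] ztop 0.1069
pan 48 mean [ 0.511  -0.2168  0.0959] mec 0.5129 -0.2183 13.3 col [184. 189. 184.] ztop 0.1077
pan 302 mean [ 0.5733 -0.1648  0.1009] mec 0.5703 -0.1695 33.0 col [233. 235. 231.] ztop 0.1066
pan 319 mean [ 0.658  -0.1595  0.1014] mec 0.6552 -0.1651 32.1 col [234. 236. 232.] ztop 0.1074
pan 6722 mean [ 0.566  -0.1683  0.1027] mec 0.5677 -0.1692 31.4 col [206. 210. 207.] ztop 0.1047
pan 7215 mean [ 0.5712 -0.2509  0.1019] mec 0.5731 -0.2542 31.0 col [194. 197. 191.] ztop 0.1047
pan 714 mean [ 0.5084 -0.2157  0.0972] mec 0.5086 -0.2163 11.6 col [136. 137. 130.] ztop 0.1072
handle? 3053 [ 0.4613 -0.2184  0.1198] ((458.43597412109375, -219.5497283935547), (86.64173126220703, 18.311464309692383), 4.974162578582764)
red (array([ 0.61000542, -0.2077859 ]), np.float64(0.001353197934187235), 368)
white (array([0.60124392, 0.00068737]), np.float64(0.0009504293186936921), 780)
knob 805 [ 0.4615 -0.1095  0.078 ] ((459.95172119140625, -109.06549835205078), (14.076799392700195, 38.64404296875), 85.49373626708984)
scene (((655.0402221679688, -262.3170471191406), (110.11627197265625, 80.2383041381836), 3.1857681274414062), 265)
side (((614.91552734375, -230.64154052734375), (185.27455139160156, 145.3012237548828), 4.207420349121094), 977)
```

View pics/q2scene.png

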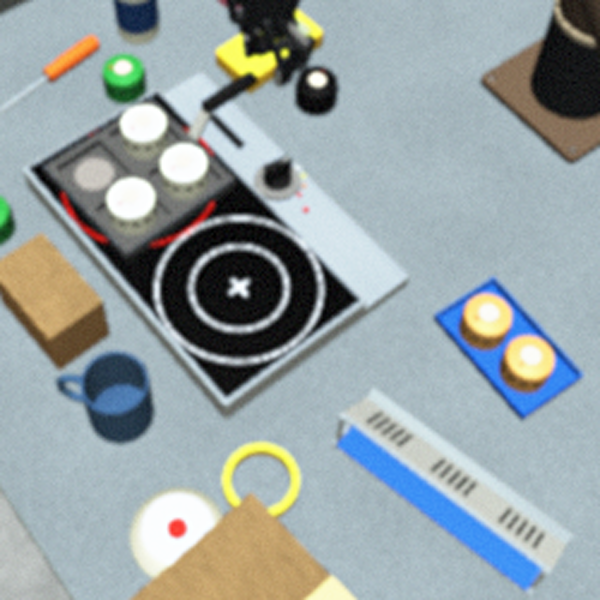

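View pics/q2wrist.png

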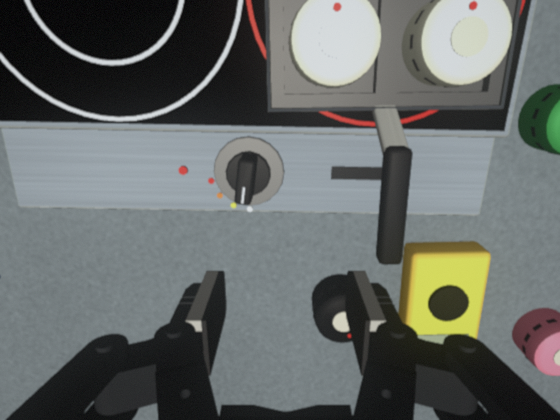

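View pics/q2side.png

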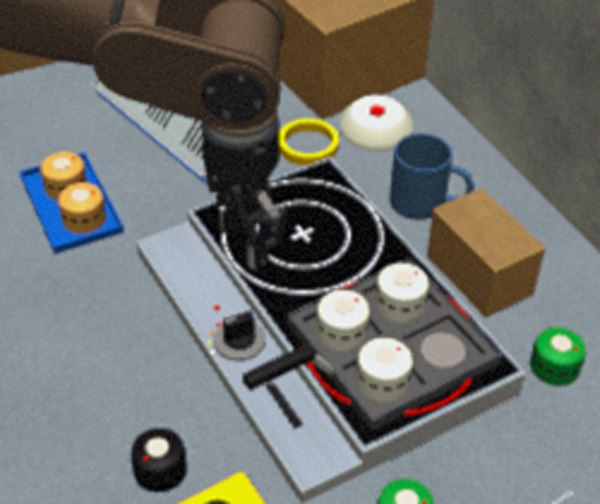

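The pan is centred on the red ring to within about 3 mm, and the covers are still flat with their tops at z ≈ 0.105. Next is the knob, at (250,172) in the wrist view. I'll turn the wrist half round first so that the clockwise turn has range.

Request:
{"name": "jog_arm", "arguments": {
  "commands": "0 0.01 0 0 0 0.18; 0.003 0.02 0 0 0 0.36; 0.003 0.034 0 0 0 0.54; 0.003 0.034 0 0 0 0.72; 0.003 0.034 0 0 0 0.9; 0.003 0.034 0 0 0 1.08; 0.003 0.034 0 0 0 1.26; 0.003 0.034 0 0 0 1.44; 0.003 0.034 0 0 0 1.62; 0.003 0.034 0 0 0 1.8; 0.003 0.034 0 0 0 1.98; 0.003 0.034 0 0 0 2.16; 0.003 0.034 0 0 0 2.34; 0.003 0.034 0 0 0 2.52; 0.003 0.034 0 0 0 2.7; 0.003 0.034 0 0 0 2.88; 0.003 0.034 -0.02 0 0 2.997; 0.003 0.034 -0.03 0 0 2.997; 0.003 0.034 -0.03 0 0 2.997; 0.003 0.034 -0.03 0 0 2.997",
  "gripper": 42
}}

```text
time: 68.03
eef_pos: [0.4604, -0.1092, 0.1982]
tcp_rot: [0.044, 0.999, -0.0, 0.0]
contact_force: [-0.0, 0.4, 0.0]
opening: 0.418
```

```bash
python3 look.py k1 wrist
python3 - <<'E'
from plan import *
s=get_state(); print(s['qpos'].round(3)); R0=Ro.from_quat(s['tcp_rot']).as_matrix(); print('jaw',np.degrees(np.arctan2(R0[1,1],R0[0,1])))
print((np.array([.4603,-.1095,.056])-s['eef_pos']).round(4))
E
```

```text
[-0.448 -0.14   2.091 -0.     1.19  -1.931]
jaw 84.96943116626055
[-0.0002 -0.0003 -0.1424]
```

View pics/k1wrist.png

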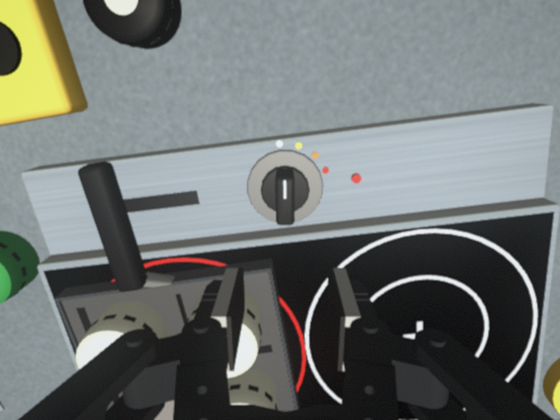

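Request:
{"name": "jog_arm", "arguments": {
  "commands": "0 0 -0.04 0 0 0; 0 0 -0.08 0 0 0; 0 0 -0.11 0 0 0; 0 0 -0.13 0 0 0; 0 0 -0.141 0 0 0; 0 0 -0.141 0 0 0; 0 0 -0.141 0 0 0"
}}

```text
time: 68.95
eef_pos: [0.4609, -0.1094, 0.0577]
tcp_rot: [0.044, 0.999, -0.0, 0.001]
contact_force: [0.7, 0.7, 0.4]
opening: 0.416
```

```bash
python3 look.py k2 wrist side
```

```text
side (((614.934326171875, -233.48248291015625), (186.51580810546875, 140.30029296875), 3.9157516956329346), 875)
```

View pics/k2wrist.png

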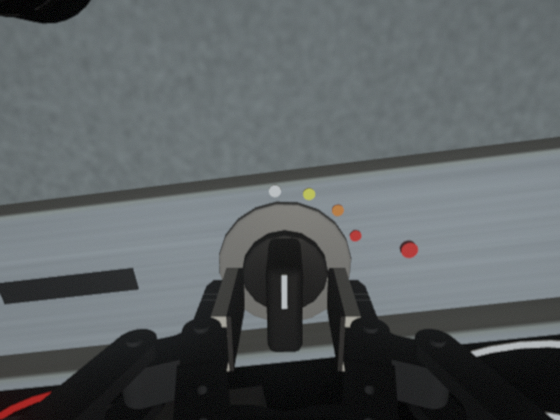

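View pics/k2side.png

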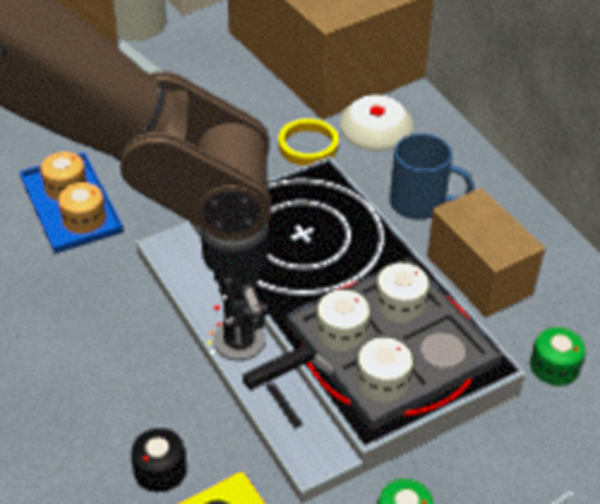

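Request:
{"name": "jog_arm", "arguments": {
  "commands": "0 0 -0.001 0 0 0; 0 0 -0.001 0 0 0; 0 0 -0.001 0 0 0; 0 0 -0.001 0 0 0; 0 0 -0.001 0 0 0; 0 0 -0.001 0 0 0",
  "gripper": 0,
  "grip_force": 40
}}

```text
time: 69.8
eef_pos: [0.4604, -0.1097, 0.0563]
tcp_rot: [0.043, 0.999, -0.001, 0.0]
contact_force: [-1.8, -3.4, 6.4]
opening: 0.154
```

Request:
{"name": "jog_arm", "arguments": {
  "commands": "0 0 0 0 0 -0.1; 0 0 0 0 0 -0.22; 0 0 0 0 0 -0.34; 0 0 0 0 0 -0.46; 0 0 0 0 0 -0.58; 0 0 0 0 0 -0.7; 0 0 0 0 0 -0.82; 0 0 0 0 0 -0.92; 0 0 0 0 0 -1.02; 0 0 0 0 0 -1.1; 0 0 0 0 0 -1.1"
}}

```text
time: 71.18
eef_pos: [0.4609, -0.1092, 0.0563]
tcp_rot: [0.559, 0.829, 0.0, 0.001]
contact_force: [-1.1, -1.9, 5.5]
opening: 0.153
```

```bash
cat > st.py <<'E'
from plan import *
s=get_state(); R0=Ro.from_quat(s['tcp_rot']).as_matrix(); print('jaw',np.degrees(np.arctan2(R0[1,1],R0[0,1])).round(2),'tq',s['wrist_torque'].round(3),'F',s['contact_force'].round(2),'q',s['qpos'].round(2),'t',s['time'])
E
python3 st.py
```

```text
jaw 22.01 tq [-0.202  0.083  0.031] F [-1.09 -1.87  5.54] q [-0.45  0.07  2.18  0.    0.89 -0.83] t 71.175
```

Request:
{"name": "jog_arm", "arguments": {
  "commands": "0 0 0 0 0 -0.05; 0 0 0 0 0 -0.1; 0 0 0 0 0 -0.13; 0 0 0 0 0 -0.13"
}}

```text
time: 71.68
eef_pos: [0.4609, -0.1093, 0.0564]
tcp_rot: [0.609, 0.794, -0.0, 0.001]
contact_force: [0.2, -0.8, 5.5]
opening: 0.149
```

```bash
python3 st.py
```

```text
jaw 15.03 tq [-0.123 -0.046  1.26 ] F [ 0.15 -0.77  5.55] q [-0.45  0.07  2.18 -0.    0.89 -0.71] t 71.675
```

Request:
{"name": "jog_arm", "arguments": {
  "commands": "0 0 0 0 0 -0.03; 0 0 0 0 0 -0.06; 0 0 0 0 0 -0.08; 0 0 0 0 0 -0.08"
}}

```text
time: 72.18
eef_pos: [0.4611, -0.11, 0.0565]
tcp_rot: [0.641, 0.768, -0.001, 0.002]
contact_force: [0.7, -3.5, 5.3]
opening: 0.153
```

```bash
python3 st.py
```

```text
jaw 10.33 tq [-0.547 -0.166  1.791] F [ 0.71 -3.48  5.29] q [-0.45  0.07  2.18 -0.    0.89 -0.63] t 72.175
```

Request:
{"name": "jog_arm", "arguments": {
  "commands": "0 0 0 0 0 0; 0 0 0 0 0 0; 0 0 0 0 0 0; 0 0 0.02 0 0 0; 0 0 0.06 0 0 0; 0 0 0.11 0 0 0; 0 0 0.15 0 0 0; -0.01 0.05 0.17 0 0 0; -0.01 0.1 0.18 0 0 0; -0.01 0.15 0.18 0 0 0; -0.01 0.18 0.18 0 0 0; -0.01 0.18 0.18 0 0 0; -0.01 0.18 0.18 0 0 0; -0.01 0.18 0.18 0 0 0",
  "gripper": 32
}}

```text
time: 73.92
eef_pos: [0.4501, 0.0701, 0.2354]
tcp_rot: [0.644, 0.765, -0.0, -0.0]
contact_force: [-1.1, -0.6, 0.4]
opening: 0.318
```

```bash
python3 st.py; python3 look.py z scene side wrist; python3 m5.py side; python3 m5.py scene; python3 discs.py side; python3 tray.py
python3 - <<'E'
from h import *
for n in ['side','scene']:
    c=cam(n); X=world(c)
    m=(X[...,2]>.07)&(X[...,2]<.09)&(X[...,0]>.42)&(X[...,0]<.5)&(X[...,1]>-.15)&(X[...,1]<-.06)
    Q=X[m]; print('knob',n,len(Q),Q.mean(0),cv2.minAreaRect((Q[:,:2]*1000).astype(np.float32)))
E
```

```text
jaw 9.85 tq [-0.038 -0.011  0.044] F [-1.09 -0.62  0.39] q [-0.07 -0.22  2.09  0.    1.27 -0.24] t 73.925
scene (((694.060791015625, -243.97607421875), (150.0638427734375, 67.85053253173828), 64.26680755615234), 230)
side (((613.7208251953125, -211.05068969726562), (185.3829803466797, 185.4582061767578), 3.591122627258301), 1076)
pan 331 mean [ 0.6483 -0.1717  0.1001] mec 0.6527 -0.1671 31.8 col [199. 199. 189.] ztop 0.1055
pan 355 mean [ 0.5637 -0.1772  0.1001] mec 0.5669 -0.1709 33.2 col [200. 199. 190.] ztop 0.1054
pan 388 mean [ 0.5695 -0.2623  0.1003] mec 0.5725 -0.2573 31.8 col [203. 203. 193.] ztop 0.1055
pan 288 mean [ 0.5787 -0.2497  0.1007] mec 0.5765 -0.2549 32.0 col [230. 233. 228.] ztop 0.107
pan 41 mean [ 0.5095 -0.2171  0.0969] mec 0.51 -0.217 11.8 col [185. 191. 186.] ztop 0.1063
pan 302 mean [ 0.5736 -0.1649  0.1009] mec 0.5705 -0.1684 31.9 col [233. 236. 231.] ztop 0.1065
pan 320 mean [ 0.6581 -0.1595  0.1014] mec 0.6544 -0.1627 32.1 col [234. 236. 232.] ztop 0.1073
side 228 [354. 245.] cen [ 0.6588 -0.2502] mec 0.6584 -0.2502 27.6
scene 551 [0.3889 0.2732] ((371.14
[... 172 characters left out ...]
41769027709961) 0.05056115993272373
 tan 293 [0.3818 0.2895 0.044 ] ((376.63763427734375, 288.58746337890625), 31.270919799804688) 0.05006451529447318
side 431 [0.3483 0.2278] ((367.072265625, 248.96578979492188), (175.38424682617188, 100.16285705566406), 87.2945327758789)
 tan 407 [0.3706 0.2398 0.0432] ((369.99163818359375, 245.27102661132812), 68.67528533935547) 0.049642042026307044
knob side 66 [ 0.45899751 -0.11220569  0.07697742] ((460.9200439453125, -111.14873504638672), (16.952926635742188, 37.223392486572266), 14.83371639251709)
knob scene 54 [ 0.46275608 -0.1089393   0.07714529] ((461.4517822265625, -109.80316925048828), (17.589181900024414, 36.388023376464844), 14.732187271118164)
```

View pics/zside.png

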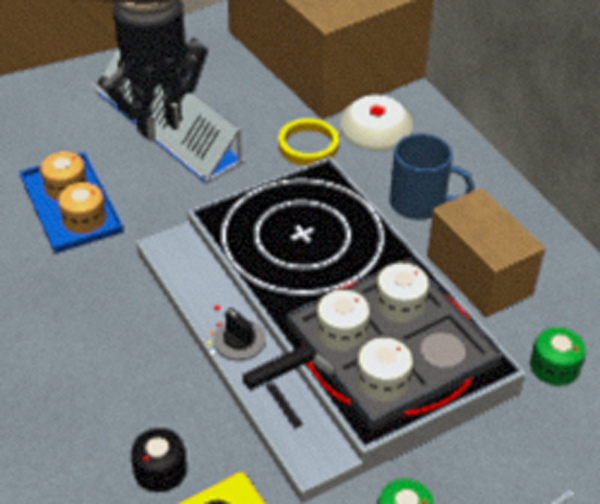

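View pics/zscene.png

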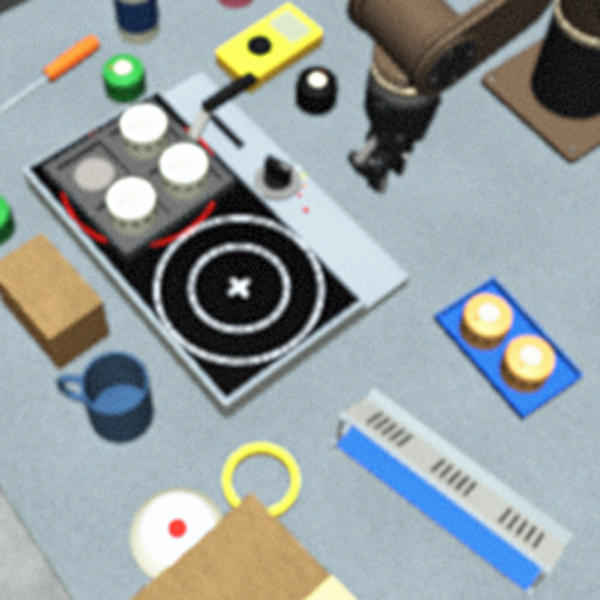

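View pics/zwrist.png

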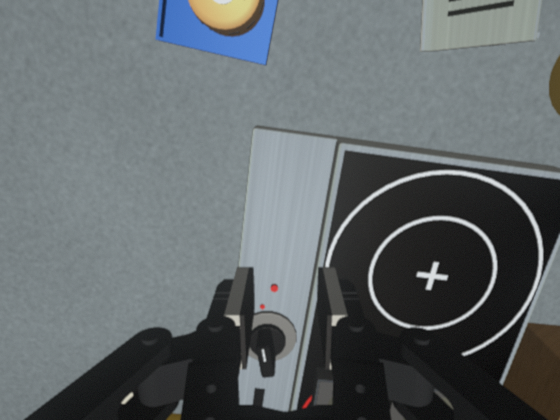

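Request:
{"name": "jog_arm", "arguments": {
  "commands": "0 -0.06 0.02 0 0 0; 0 -0.12 0.02 0 0 0; 0 -0.18 0.02 0 0 0; 0 -0.24 0.02 0 0 0; 0 -0.28 0.02 0 0 0; 0 -0.28 0.02 0 0 0; 0 -0.28 0.02 0 0 0"
}}

```text
time: 75.3
eef_pos: [0.4499, -0.2085, 0.2554]
tcp_rot: [0.643, 0.766, 0.0, -0.001]
contact_force: [0.2, -0.2, -0.5]
opening: 0.321
```

```bash
python3 look.py zz wrist
python3 - <<'E'
from h import *
c=cam('wrist'); X=world(c)
m=(X[...,2]>.07)&(X[...,2]<.09)&(X[...,0]>.42)&(X[...,0]<.5)&(X[...,1]>-.15)&(X[...,1]<-.06)
Q=X[m]; print('knob',len(Q),Q.mean(0),cv2.minAreaRect((Q[:,:2]*1000).astype(np.float32)))
E
```

```text
knob 879 [ 0.46000862 -0.10892401  0.07808987] ((460.5057373046875, -109.06509399414062), (14.243435859680176, 37.89206314086914), 17.6600399017334)
```

View pics/zzwrist.png

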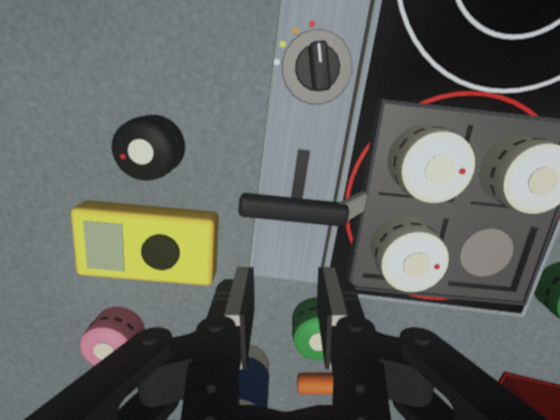

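The tick at (318,50) now points at the red end dot at (311,22), and the bar is at -72.3°. That matches the 1.3 rad stop, so I'm handing in.

```bash
python3 -c "
from plant import ctrl; print(ctrl.sign_off())"
```

```text
the job is handed in; nothing more can be done
None
```

The job is done in the order asked and handed in at about 75 s of the 208 s allowed.

**What I did:**
- **First slide:** I slid the pan by its handle onto the white ring. A check before touching any covers showed it about 12 mm off centre, either slipped in the grip or knocked. I gripped it again and centred it.
- **Batch change:** Both tan covers went into the blue tray. The three white covers went into pockets 3, 0 and 1, one each.
- **Second slide:** I slid the loaded pan back to the red ring; it came up about 6 mm short, so I nudged it into place.
- **Knob:** Last, I turned the knob clockwise until the torque rose sharply at its stop.

**What the last checks showed:**
- **Pan:** It is within about 3 mm of the red ring's centre.
- **White covers:** All three read the same top height, about 0.105 m, so they sit flat on the pocket floors.
- **Tan covers:** Both are rim down in the tray.
- **Knob:** The close wrist view puts the bar at -72.3°, which matches the 1.3 rad stop, and its tick points at the red dot.

**Disagreements:** The scene and side cameras differ by 3–4 mm in position, so I averaged them or used the wrist camera. They also read the knob bar near -75°, where the wrist camera read -72.3°.

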